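# Clamp a glued toy engine in the ratchet press

### The job

Stand the glued wooden toy engine upright on the bed of the bench press, lengthwise between the spring pad and the heel, and let go. Then pump the lever's handle back and forth until the engine is pinched firmly between pad and heel, at about 60 N and never much more, and finally swing the lever back to its rest at the end of its return stroke. Leave the other things on the desk where they are.

Things in the scene. Friction and masses are not known exactly. Their poses are not given: they have to be found in the camera images.
- press: Fixed steel bench glue press on a 170 x 375 mm base plate. Origin: on the desk under the upright lever axle. x: along the lever in its middle position; y: from axle along the bed to the heel; z up. Along y in order: axle housing, jaw carriage with spring pad, bed, heel. Nothing releases the jaw: too tight cannot be undone. Right clamp force on the engine 28 to 82 N; over 92 N spoils it.
- axle (a point): Lever axle, 94 mm above the desk. Round it turns a 20-tooth ratchet wheel (100 mm across, top 65 mm up). Each notch, 0.314 rad, closes jaw and pad 4.4 mm towards +y; pawls hold what is gained. The pad is on a 6 N/mm spring: with the engine against the heel the clamp force grows 26 N a notch, and drops by up to one notch's worth when the lever goes back.
- bed (a point): Point on the flat bed (62 mm wide, top 30 mm above the desk, rails 8 mm high, 58 mm apart inside) for the middle of the engine's underside: press x 0, y 168 mm. Pad (48 wide, 38 high, up to 70 mm above the desk) starts with its face at y 120 mm. Heel (56 wide, 26 thick, up to 78 mm above the desk) is set by hand, its face anywhere from y 216 to 252 mm, not reported.
- lever (a joint): Ratchet lever on the axle, rad: 0 = along press x, positive = anticlockwise seen from above, hard stops at -0.80 and +0.80; it stays where it is left. Swinging it positive (towards the bed) drives the wheel, after up to one notch of slack; negative clicks back freely. Rest position: at the end of its negative swing, below -0.60.
- handle (a point): Centre line of the upright wooden handle post on the lever, 120 mm above the desk: 16 mm across, 130 mm from the axle, standing from the lever bar's top at 84 mm to 144 mm above the desk. Push felt at it, square to the lever: while driving about 1.5 N plus 1.1 N for each 10 N of clamp force (8 N at 60 N); held still in mid-stroke about 0.9 N per 10 N (5.5 N at 60 N).
- engine: Loose toy engine body glued from two wooden halves, 46 mm wide (x), 80 mm long (y), about 160 g: a boiler half 45 mm long and 45 mm high at -y with a short 18 mm chimney stub on top (57 mm high), and a taller cab half 35 mm long and 62 mm high at +y. Flat sides and ends. Origin: centre of its underside. Either end may face the pad.
- glue: Bystander: white glue bottle, 48 mm across, 130 mm high, origin under its centre.
- arch: Bystander: wooden arch block 30 x 80 x 65 mm high, origin under its centre.
- round_block: Bystander: upright wooden cylinder 40 mm across, 60 mm high, origin under its centre.
- plank: Bystander: wooden bar 110 x 28 x 28 mm, origin under its centre.
- mug: Bystander: white mug 80 mm across, 95 mm high, origin under its centre.
- tape_roll: Bystander: paper tape roll lying flat, 90 mm across, 24 mm high, origin under its centre.
- mallet: Bystander: small mallet 220 mm long lying on the desk.
Not all that is in view belongs to the job. Leave any red or turquoise look-alike of the engine alone.

How it is judged:
On the way, in this order (a step that is already met when the one before it is completed fails the run):
1. the engine stands on the bed between the rails, let go (x of engine in the frame of press between -0.012 and 0.012 m and y of engine in the frame of press between 0.148 and 0.212 m and z of engine in the frame of press between 0.026 and 0.034 m and angle between engine's own z axis and vertical below 0.1 rad and angle between the y axis of engine and the y axis of press, either way round below 0.15 rad and contact force between the fingers and engine below 0.1 N), for 0.2 s.
2. the engine is pinched between pad and heel with more than 28 N (contact force between press and engine above 28 N), for 0.2 s.
At the end, for the whole second after the job is handed in: The engine stands upright on the bed, square within 0.1 rad and within 12 mm of the bed's middle line, pinched against the heel by 28 to 82 N; the lever is back below -0.60 rad and everything is at rest (contact force between press and engine between 28 and 82 N and value of joint lever below -0.6 rad and velocity of joint lever below 0.05 rad/s and linear speed of engine below 0.02 m/s and x of engine in the frame of press between -0.012 and 0.012 m and y of engine in the frame of press between 0.166 and 0.222 m and z of engine in the frame of press between 0.025 and 0.036 m and angle between engine's own z axis and vertical below 0.1 rad and angle between the y axis of engine and the y axis of press, either way round below 0.1 rad); the robot touches nothing.
It fails at once if the press squeezes the engine with more than 92 N (contact force between press and engine above 92 N).
It fails at once if a bystander is moved more than 30 mm (distance of any of glue, arch, round_block, plank, mug, tape_roll, mallet from where it was at the start of the episode above 0.03 m).
It also fails if it takes over 72 s, if anything falls off the work surface, if the arm or the gripper's body presses on something with over 40 N, if the wrist force passes 120 N, or if a joint passes its speed limit or range.

### The arm

A 6-joint arm with a two-finger parallel gripper is mounted at the origin on the work surface. World frame = base frame: x ahead of the robot, y to its left, z up, the work surface at z = 0. Lengths are in m, angles in rad, forces in N, time in s.
With the tool pointing down it reaches from about 0.35 to 0.875 m from the base axis. Payload 4.2 kg.
Tool frame: the origin (TCP) lies midway between the tips of the shut fingers; the grasp point (between the pads) lies 19 mm behind it; x points along the fingers, z is the direction in which the jaws open and shut, and the axes are right-handed (so a half turn about x gives the same grasp; the last joint's range is limited). The gripper opens to 85 mm and grips with 20 to 120 N. Pads are 22 mm wide; open, the fingers measure 114 mm over their backs; the gripper's body (76 mm by 85 mm) begins 54 mm behind the grasp point. The pads swing forward as they close: fully open they stand 13 mm farther back than shut.
Start: joints at [-1.058, 0.385, 0.008, 0, -1.194, -0.259], TCP at [0.157, -0.605, 0.231] pointing down, gripper open.
Joint ranges: [-3.14, 3.14], [-1.21, 2.06], [-1.07, 1.41], [-3.16, 2.05], [-2.99, -0.16], [-3.1, 3.1]. Speed limits (rad/s): [2.79, 2.79, 3.14, 3.14, 3.14, 3.14].

### API

Orientations are given as [roll, pitch, yaw] about the fixed x, y, z axes, in that order (R = Rz(yaw) Ry(pitch) Rx(roll)).
In Python, from plant import sense, viewer, arm gives the robot as it stands.
- The arm moves only by the shell command python3 -m inch 'ROWS' [FORCE]. ROWS is JSON, a list of rows, each a list of 5 numbers: the shift along the world's x, y, z in mm, then the turn about the world's z in degrees, then the closure, from -1 (fully open) to 1 (shut), so that 0 is half open. A call has 1 to 5 rows; each row is the pose to reach, as a shift and turn from the pose commanded when the call began; what a row does not reach only later rows make up. A row lasts 1/8 s, in which the tool goes at most 62.5 mm and 10.7 degrees, less where a joint would pass 70% of its speed; a pose out of reach is approached as far as the arm can. A call with a gripper value outside its range is refused whole. The fingers move at their own pace and stop on an object; FORCE is the grip in N (left out, the last holds). Time passes only in rows, so rows that repeat a pose let the fingers close. It gives the time, the measured TCP pose, the force and the opening at its end, in the units of the state.
- sense(): the state, without advancing time (a new reading comes with each control period).
- viewer.snapshot(name): name is "scene" or "top"; returns (picture, depth): 420x560x3 uint8, red, green, blue; 420x560 float32, m along the optical axis (not along the pixel's ray), 0 where there is no reading.
- viewer.camera_model(name): a dict with "camera_matrix" (3x3 intrinsics, pixels), "world_to_cam" (4x4, takes a point from world to camera coordinates). Camera axes: x right, y up, looking along -z (the intrinsics and any distortion apply to the point x, -y, -z); pixel columns grow to the right and rows downward; lengths in m; the calibration is good to about 2 mm. A picture is of the moment at which its call begins. camera_model takes no time and is no camera call.
- arm.close_job(): hands the job in, once; it reports no verdict.
The state is a dict: "clock": time; "q": joint angles; "qd": joint speeds; "joint_torque": joint torques, N m; "ee_pos": TCP position; "tcp_rot": TCP orientation; "force": force on the tool from outside, world axes, zero at the start; "torque": the same for the moment, N m; "grip_width": finger opening in m.
Only numpy, scipy, OpenCV 4.12 (cv2) and the standard library are available. Lean on these libraries where they do the work, as an engineer would, in place of code of your own. Each camera call takes 0.05 s, during which the arm holds its last target.

## Working session

There is one attempt and no reset: what is moved stays moved. The work goes in short steps, Python scripts to look and compute and a shell command to move; the robot and the scene stay as the last step left them, time stands still between calls to the robot, and variables do not carry over. Pictures are saved under pics/ and viewed, and the job is handed in when it is done.

```bash
ls; mkdir -p pics
python3 - <<'E'
from plant import sense, viewer
import cv2,numpy as np
for n in ("scene","top"):
    p,d=viewer.snapshot(n); cv2.imwrite(f"pics/{n}0.png",p[:,:,::-1]); np.save(f"pics/{n}0.npy",d)
    m=viewer.camera_model(n); print(n,m)
print(sense())
E
```

```text
pics
scene {'camera_matrix': array([[492.2556365 ,   0.        , 283.77492042],
       [  0.        , 492.2556365 , 205.7841723 ],
       [  0.        ,   0.        ,   1.        ]]), 'world_to_cam': array([[-8.50763281e-01,  5.25548677e-01,  6.54685763e-04,
         4.47149757e-01],
       [-2.83242642e-01, -4.59564534e-01,  8.41768403e-01,
         8.29996853e-02],
       [ 4.42691141e-01,  7.15960214e-01,  5.39838426e-01,
        -1.87939527e+00],
       [ 0.00000000e+00,  0.00000000e+00,  0.00000000e+00,
         1.00000000e+00]])}
top {'camera_matrix': array([[475.31243355,   0.        , 279.00521829],
       [  0.        , 475.31243355, 198.34479131],
       [  0.        ,   0.        ,   1.        ]]), 'world_to_cam': array([[-0.0157332 , -0.99971823,  0.0177741 ,  0.02098772],
       [ 0.99763594, -0.01450617,  0.06717226, -0.51731191],
       [-0.06689549,  0.01878892,  0.99758306, -1.61644919],
       [ 0.        ,  0.        ,  0.        ,  1.        ]])}
{'clock': 0.1, 'q': array([-1.05838923e+00,  3.85487642e-01,  6.77166756e-03, -4.52977432e-04,
       -1.19396978e+00, -2.58599862e-01]), 'qd': array([-0.00064355, -0.00056018,  0.00316337,  0.00111613,  0.00103779,
        0.00101499]), 'joint_torque': array([-1.09495104e-04, -3.93319309e+01,  1.88929904e+01,  4.19798434e+00,
       -2.61107765e-03,  4.85771210e-06]), 'ee_pos': array([ 0.15682796, -0.60447642,  0.23032706]), 'tcp_rot': array([0.0394268 , 1.56886056, 1.86386328]), 'force': array([ 0.15462852, -0.44883708,  1.10330202]), 'torque': array([0.01595422, 0.02385389, 0.00290388]), 'grip_width': 0.08520736818668061}
```

View pics/scene0.png

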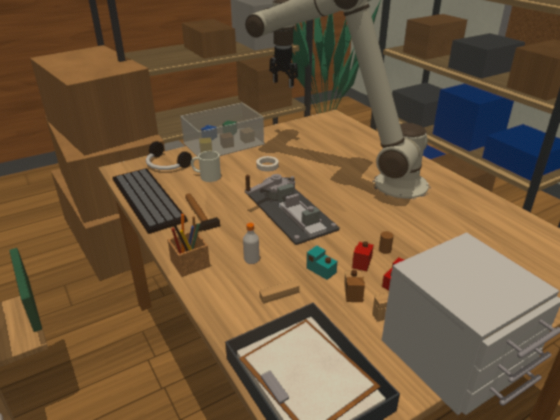

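View pics/top0.png

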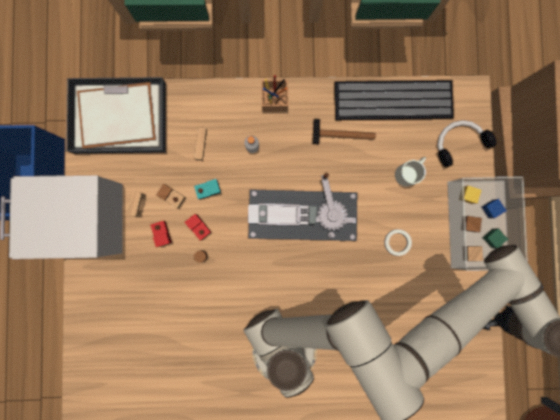

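Run:
```python
import cv2
t=cv2.imread("pics/top0.png"); s=cv2.imread("pics/scene0.png")
cv2.imwrite("pics/t_eng.png",cv2.resize(t[165:275,120:230],None,fx=5.4,fy=5.4,interpolation=cv2.INTER_CUBIC))
cv2.imwrite("pics/t_press.png",cv2.resize(t[165:250,240:365],None,fx=6.4,fy=6.4,interpolation=cv2.INTER_CUBIC))
cv2.imwrite("pics/s_eng.png",cv2.resize(s[225:325,300:420],None,fx=6,fy=6,interpolation=cv2.INTER_CUBIC))
cv2.imwrite("pics/s_press.png",cv2.resize(s[165:245,235:345],None,fx=7,fy=7,interpolation=cv2.INTER_CUBIC))
```

```text
(no output)
```

View pics/t_eng.png

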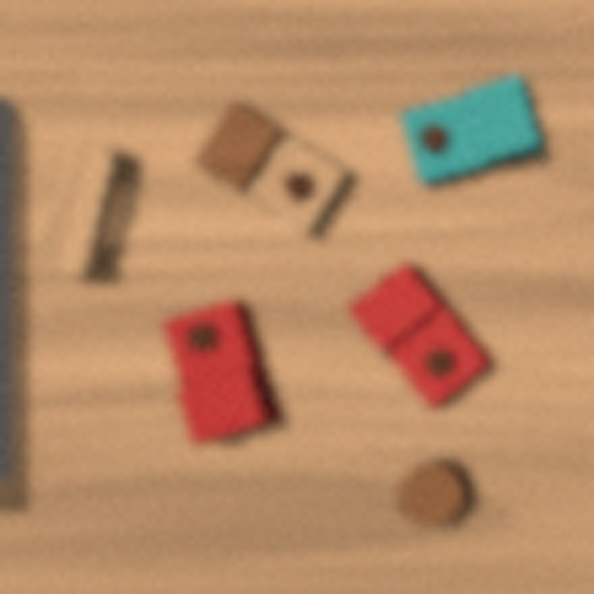

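View pics/t_press.png

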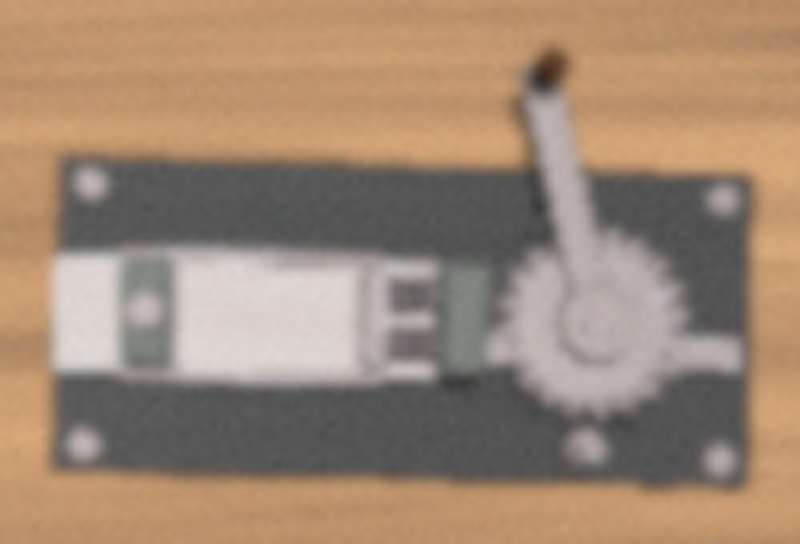

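View pics/s_eng.png

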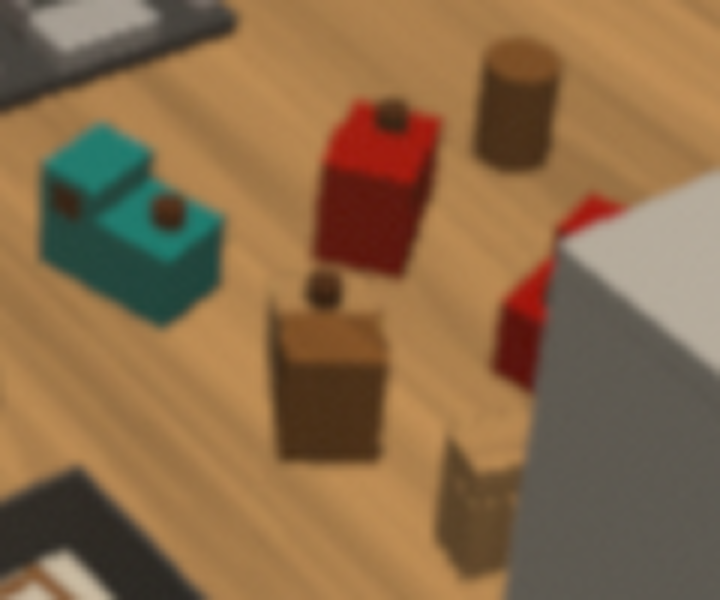

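View pics/s_press.png

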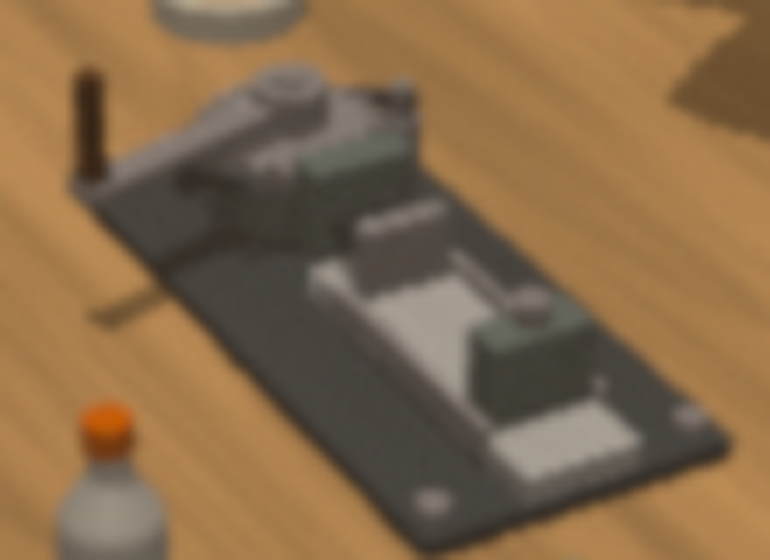

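```bash
cat > h.py <<'E'
import numpy as np
from plant import viewer
from scipy.spatial.transform import Rotation as Ro
M={n:viewer.camera_model(n) for n in("scene","top")}
def ray(n,p):
    K=M[n]["camera_matrix"];T=M[n]["world_to_cam"];R=T[:3,:3];t=T[:3,3]
    d=np.linalg.solve(K,[p[0],p[1],1.]);d=np.array([d[0],-d[1],-d[2]])
    return -R.T@t,R.T@d
def plane(n,p,z):
    o,d=ray(n,p);return o+d*(z-o[2])/d[2]
def dep(n,p,D):
    o,d=ray(n,p);return o+d*D
def tri(a,b):
    o1,d1=ray("top",a);o2,d2=ray("scene",b)
    s=np.linalg.lstsq(np.c_[d1,-d2],o2-o1,rcond=None)[0]
    x,y=o1+s[0]*d1,o2+s[1]*d2
    return (x+y)/2,np.linalg.norm(x-y)
def proj(n,P):
    K=M[n]["camera_matrix"];T=M[n]["world_to_cam"]
    c=T[:3,:3]@np.asarray(P)+T[:3,3];u=K@np.array([c[0],-c[1],-c[2]]);return u[:2]/u[2]
def jaw(s):
    R=Ro.from_euler('xyz',s["tcp_rot"]).as_matrix();return np.degrees(np.arctan2(R[1,2],R[0,2])),R[:,0]
E
python3 - <<'E'
from h import *
np.set_printoptions(precision=4,suppress=True)
te=lambda u,v:(120+(u+.5)/5.4-.5,165+(v+.5)/5.4-.5)
tp=lambda u,v:(240+(u+.5)/6.4-.5,165+(v+.5)/6.4-.5)
se=lambda u,v:(300+(u+.5)/6-.5,225+(v+.5)/6-.5)
sp=lambda u,v:(235+(u+.5)/7-.5,165+(v+.5)/7-.5)
D=np.load("pics/top0.npy")
def dp(p):
    return dep("top",p,D[int(round(p[1])),int(round(p[0]))])
print("cab corners",[plane("top",te(*c),.062) for c in((240,100),(285,132),(245,190),(197,158))])
print("boiler end",[plane("top",te(*c),.045) for c in((353,172),(312,238))])
print("chim",plane("top",te(299,186),.057))
print("depth cab",dp(te(241,145)),"boiler",dp(te(275,205)),"desk",dp(te(270,300)))
print("tri chim",tri(te(299,183),se(324,280)))
print("tri cab corners",tri(te(197,158),se(386,362)),tri(te(240,100),se(283,362)))
print("press plate",[plane("top",tp(*c),.012) for c in((63,157),(749,177),(745,487),(53,467))])
print("plate depth",dp(tp(300,200)),"bed",dp(tp(260,310)),"heeltop",dp(tp(158,280)),dp(tp(140,350)),"wheel",dp(tp(560,360)),"hub",dp(tp(600,318)))
print("hub",plane("top",tp(600,318),.10),"tri",tri(tp(600,318),sp(292,82)))
print("handle top",plane("top",tp(553,62),.144),tri(tp(553,62),sp(90,75)))
print("heel top",[plane("top",tp(*c),.078) for c in((122,257),(175,257),(172,367),(120,367))])
print("pad top",[plane("top",tp(*c),.070) for c in((361,258),(361,372))])
print("bed rails", [plane("top",tp(*c),.038) for c in((180,245),(350,250),(180,378),(350,383))])
E
```

```text
cab corners [array([0.5711, 0.3967, 0.062 ]), array([0.5508, 0.369 , 0.062 ]), array([0.5153, 0.3936, 0.062 ]), array([0.5355, 0.4231, 0.062 ])]
boiler end [array([0.5267, 0.3303, 0.045 ]), array([0.4859, 0.3558, 0.045 ])]
chim [0.5176 0.3614 0.057 ]
depth cab [0.5431 0.3959 0.0625] boiler [0.5071 0.3795 0.0412] desk [ 0.4489  0.3917 -0.0019]
tri chim (array([0.5203, 0.3604, 0.0584]), np.float64(0.002306245661876949))
tri cab corners (array([0.5359, 0.4224, 0.063 ]), np.float64(0.0013015452830797687)) (array([0.5721, 0.3964, 0.0601]), np.float64(0.002305415044344375))
press plate [array([0.5513, 0.1146, 0.012 ]), array([ 0.5352, -0.2559,  0.012 ]), array([ 0.3683, -0.2493,  0.012 ]), array([0.3849, 0.1219, 0.012 ])]
plate depth [ 0.5264 -0.0129  0.0094] bed [0.4666 0.0101 0.0318] heeltop [0.481  0.0635 0.0816] [0.4453 0.0734 0.0723] wheel [ 0.4369 -0.1446  0.0674] hub [ 0.4574 -0.1618  0.0986]
hub [ 0.4574 -0.1617  0.1   ] tri (array([ 0.4572, -0.1625,  0.0908]), np.float64(0.0012496506757849522))
handle top [ 0.5838 -0.1354  0.144 ] (array([ 0.584 , -0.1355,  0.1446]), np.float64(0.0006246670314379531))
heel top [array([0.4933, 0.0819, 0.078 ]), array([0.4929, 0.0546, 0.078 ]), array([0.4362, 0.0569, 0.078 ]), array([0.4366, 0.0837, 0.078 ])]
pad top [array([ 0.4914, -0.042 ,  0.07  ]), array([ 0.4323, -0.0409,  0.07  ])]
bed rails [array([0.5014, 0.0521, 0.038 ]), array([ 0.4974, -0.0379,  0.038 ]), array([0.4311, 0.0531, 0.038 ]), array([ 0.427 , -0.0367,  0.038 ])]
```

```bash
python3 -m inch '[[40,47,0,8,-1],[80,94,0,16,-1],[120,141,0,24,-1],[160,188,0,32,-1],[200,235,0,40,-1]]'; python3 -m inch '[[35,50,0,0,-1],[70,100,0,0,-1],[105,150,0,0,-1],[135,200,0,0,-1],[150,255,0,0,-1]]'
```

```text
clock: 0.72
ee_pos: [0.3578, -0.3682, 0.2311]
tcp_rot: [-0.19, 1.57, 2.337]
force: [1.1, -1.2, -1.1]
grip_width: 0.0855
clock: 1.35
ee_pos: [0.5079, -0.1131, 0.2307]
tcp_rot: [0.739, 1.57, -3.022]
force: [0.5, -1.1, 0.0]
grip_width: 0.0858
```

Run:
```python
from h import *
from plant import sense
s=sense();print(s["ee_pos"],jaw(s),s["q"])
```

```text
[ 0.50789476 -0.11305836  0.23074503] (np.float64(144.54367180116859), array([-6.39762672e-04, -7.71135494e-05, -9.99999792e-01])) [ 9.31397395e-02  2.07331342e-01 -2.46598816e-01  1.92189647e-05
 -1.11751033e+00 -7.11977726e-01]
```

```bash
python3 -m inch '[[2,60,0,0,-1],[4,120,0,0,-1],[7,180,0,0,-1],[9,240,0,0,-1],[11,300,0,0,-1]]'; python3 -m inch '[[3,60,0,0,-1],[6,120,0,0,-1],[9,165,0,0,-1],[12,190,-40,0,-1],[12,190,-80,0,-1]]'
python3 - <<'E'
from h import *
from plant import sense
import cv2
s=sense();print(s["ee_pos"],jaw(s),s["q"])
for n in ("scene","top"):
    p,d=viewer.snapshot(n); cv2.imwrite(f"pics/{n}1.png",p[:,:,::-1])
    c=p[225:325,300:420] if n=="scene" else p[150:270,110:240]
    cv2.imwrite(f"pics/{n}1c.png",cv2.resize(c[:,:,::-1],None,fx=5,fy=5,interpolation=cv2.INTER_CUBIC))
E
```

```text
clock: 1.98
ee_pos: [0.5175, 0.1869, 0.2311]
tcp_rot: [1.072, 1.57, -2.688]
force: [2.1, -0.7, -0.4]
grip_width: 0.0858
clock: 2.6
ee_pos: [0.5296, 0.3771, 0.1495]
tcp_rot: [-0.542, 1.57, 1.983]
force: [-0.8, -1.0, -0.9]
grip_width: 0.0851
[0.52955981 0.37714077 0.1494644 ] (np.float64(144.66020212074707), array([-1.74482845e-04,  3.99347869e-04, -9.99999905e-01])) [ 8.67009321e-01  4.89341760e-01 -3.72100441e-02 -4.52828442e-04
 -1.04405302e+00 -1.48357758e+00]
```

View pics/scene1c.png

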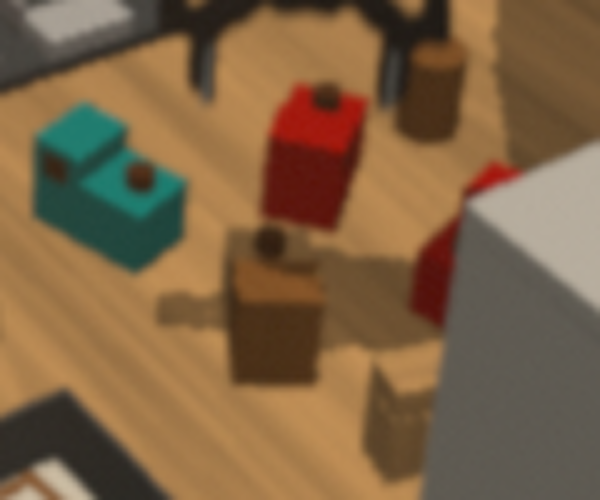

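View pics/top1c.png

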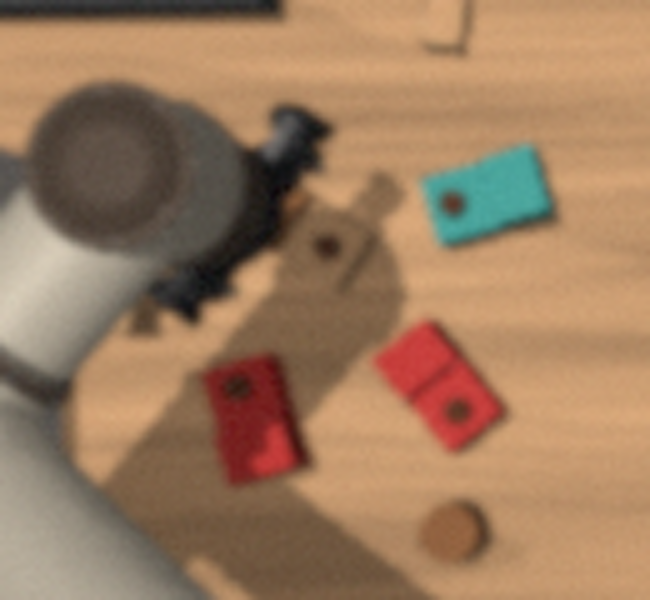

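```bash
python3 -m inch '[[0,0,-50,0,-1],[0,0,-100,0,-1],[0,0,-125,0,-1],[1,1,-136,0,-1],[1,1,-136,0,-1]]'; python3 -m inch '[[0,0,0,0,0.5],[0,0,0,0,1],[0,0,0,0,1],[0,0,0,0,1],[0,0,0,0,1]]' 40
python3 - <<'E'
from h import *
from plant import sense
import cv2
s=sense();print(s["ee_pos"],jaw(s),s["grip_width"])
p,d=viewer.snapshot("scene")
cv2.imwrite(f"pics/g2.png",cv2.resize(p[225:325,300:420,::-1],None,fx=5,fy=5,interpolation=cv2.INTER_CUBIC))
E
```

```text
clock: 3.32
ee_pos: [0.5317, 0.3764, 0.0161]
tcp_rot: [-2.034, 1.57, 0.489]
force: [0.4, 0.0, -0.6]
grip_width: 0.0855
clock: 3.95
ee_pos: [0.5316, 0.3768, 0.0169]
tcp_rot: [-1.876, 1.568, 0.648]
force: [-1.4, 0.6, 6.3]
grip_width: 0.0453
[0.53161126 0.37680727 0.01693788] (np.float64(144.58148331178595), array([ 0.00199938,  0.0015126 , -0.99999686])) 0.045329264249747606
```

View pics/g2.png

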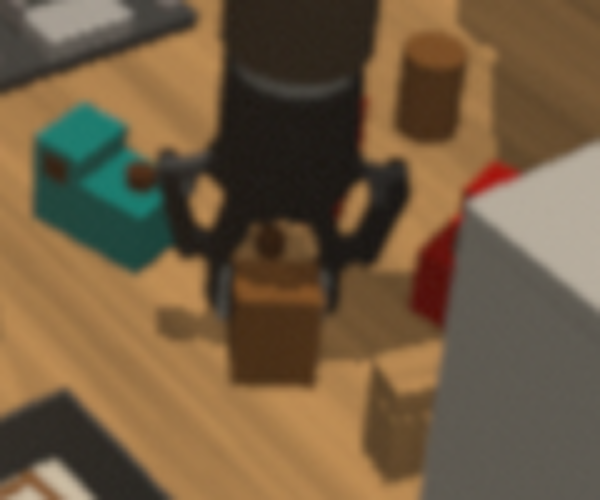

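```bash
python3 -m inch '[[0,0,40,0,1],[0,0,90,0,1],[0,0,130,0,1],[-8,-55,130,8,1],[-18,-110,130,16,1]]' 60; python3 -m inch '[[-12,-60,0,8,1],[-24,-120,0,17,1],[-36,-180,0,17,1],[-48,-235,0,17,1],[-50,-259,0,17,1]]';  python3 -m inch '[[0,0,0,0,1],[0,0,0,0,1]]'
python3 - <<'E'
from h import *
from plant import sense
import cv2
s=sense();print(s["ee_pos"],jaw(s),s["grip_width"])
for n in ("scene","top"):
    p,d=viewer.snapshot(n)
    c=p[130:250,225:365] if n=="scene" else p[150:260,230:370]
    cv2.imwrite(f"pics/{n}3c.png",cv2.resize(c[:,:,::-1],None,fx=5,fy=5,interpolation=cv2.INTER_CUBIC))
E
```

```text
clock: 4.62
ee_pos: [0.512, 0.2649, 0.145]
tcp_rot: [0.15, 1.57, 2.957]
force: [0.5, -0.3, -1.8]
grip_width: 0.0454
clock: 5.25
ee_pos: [0.4607, 0.0044, 0.1448]
tcp_rot: [0.073, 1.569, -3.115]
force: [1.0, -0.4, -2.0]
grip_width: 0.0452
clock: 5.5
ee_pos: [0.463, 0.0074, 0.1452]
tcp_rot: [-0.982, 1.571, 2.117]
force: [0.2, 0.5, -1.1]
grip_width: 0.0455
[0.46296312 0.00736897 0.14516404] (np.float64(177.53351385754195), array([-1.14073112e-04,  1.87639383e-04, -9.99999976e-01])) 0.0454502053971465
```

View pics/scene3c.png

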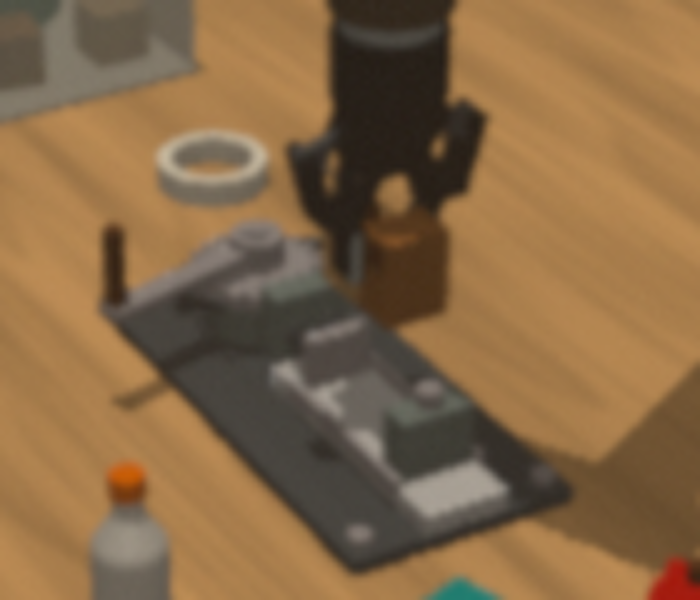

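View pics/top3c.png

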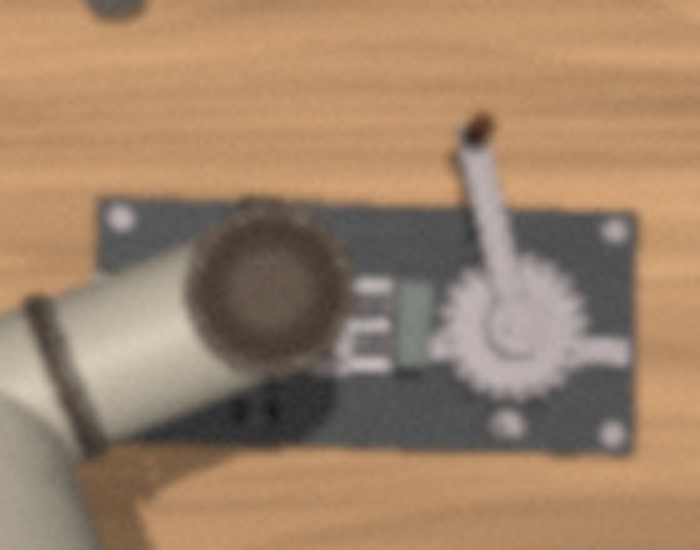

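Run:
```python
from h import *
f=lambda P:(np.round((proj("scene",P)-[225,130]+.5)*5-.5))
c,y=np.array([.463,.0066]),np.array([.0437,.999]);x=np.array([.999,-.0437])
for a,b,z in((.023,.04,.128),(.023,.04,.19),(-.023,.04,.128),(-.023,.04,.19),(.023,-.04,.128)):
    print(a,b,z,f([*(c+a*x+b*y),z]))
```

```text
0.023 0.04 0.128 [385. 331.]
0.023 0.04 0.19 [387. 246.]
-0.023 0.04 0.128 [446. 313.]
-0.023 0.04 0.19 [449. 228.]
0.023 -0.04 0.128 [322. 276.]
```

Run:
```python
import cv2
p=cv2.imread("pics/scene3c.png")
cv2.imwrite("pics/s3cc.png",cv2.resize(p[150:350,280:480],None,fx=3,fy=3,interpolation=cv2.INTER_CUBIC))
```

```text
(no output)
```

View pics/s3cc.png

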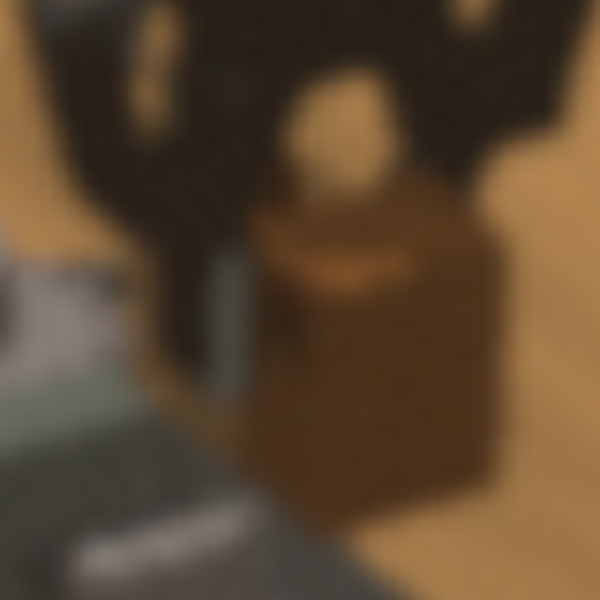

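```bash
python3 -m inch '[[1,0,-40,0,1],[1,0,-70,0,1],[1,0,-88,0,1],[1,0,-94,0,1],[1,0,-94,0,1]]'; python3 -m inch '[[0,0,-2,0,1],[0,0,-3,0,1],[0,0,-3,0,1]]'
python3 - <<'E'
from h import *
from plant import sense
import cv2
s=sense();print(s["ee_pos"],jaw(s),s["grip_width"])
for n in ("scene","top"):
    p,d=viewer.snapshot(n)
    c=p[160:250,255:365] if n=="scene" else p[150:260,230:370]
    cv2.imwrite(f"pics/{n}4c.png",cv2.resize(c[:,:,::-1],None,fx=6,fy=6,interpolation=cv2.INTER_CUBIC))
E
```

```text
clock: 6.22
ee_pos: [0.4643, 0.0076, 0.0513]
tcp_rot: [1.213, 1.571, -1.971]
force: [0.3, -0.4, -1.4]
grip_width: 0.0452
clock: 6.6
ee_pos: [0.4641, 0.0071, 0.0487]
tcp_rot: [-2.752, 1.57, 0.347]
force: [0.4, 0.5, -1.9]
grip_width: 0.0456
[0.46411478 0.00708304 0.04865243] (np.float64(177.53952774143823), array([ 7.31984831e-04,  2.64813953e-04, -9.99999697e-01])) 0.04558225100085435
```

View pics/scene4c.png

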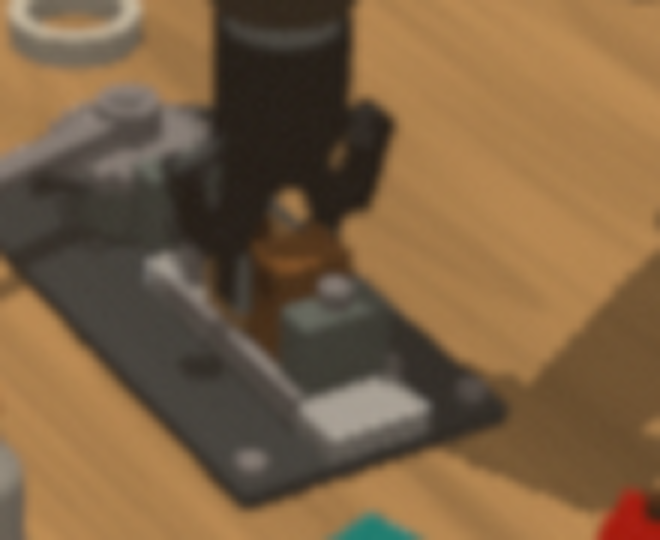

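Engine is between pad and heel, inside the rails, cab toward the heel. No bed contact yet, so I lower gently until there is.

```bash
python3 -m inch '[[0,0,-1,0,1],[0,0,-2,0,1],[0,0,-2,0,1]]'
```

```text
clock: 7.08
ee_pos: [0.464, 0.007, 0.047]
tcp_rot: [2.593, 1.571, -0.591]
force: [-2.6, -0.2, 4.5]
grip_width: 0.0454
```

```bash
python3 -m inch '[[0,0,0,0,0.3],[0,0,0,0,-0.3],[0,0,0,0,-1],[0,0,0,0,-1],[0,0,0,0,-1]]'; python3 -m inch '[[0,0,30,0,-1],[0,0,80,0,-1],[0,0,140,0,-1],[-30,0,180,0,-1],[-80,-40,180,0,-1]]'
python3 - <<'E'
from h import *
from plant import sense
import cv2
s=sense();print(s["ee_pos"],jaw(s),s["grip_width"])
for n in ("scene","top"):
    p,d=viewer.snapshot(n)
    c=p[160:250,235:365] if n=="scene" else p[150:260,230:370]
    cv2.imwrite(f"pics/{n}5c.png",cv2.resize(c[:,:,::-1],None,fx=5.6,fy=5.6,interpolation=cv2.INTER_CUBIC))
E
```

```text
clock: 7.7
ee_pos: [0.464, 0.0071, 0.0462]
tcp_rot: [0.744, 1.571, -2.441]
force: [-0.5, -0.2, -1.0]
grip_width: 0.0853
clock: 8.32
ee_pos: [0.3874, -0.031, 0.2296]
tcp_rot: [-2.882, 1.562, 0.22]
force: [0.2, -1.1, -0.1]
grip_width: 0.0854
[ 0.38735808 -0.03095888  0.22955797] (np.float64(177.73211881936086), array([ 0.00815784,  0.00182081, -0.99996507])) 0.08537737431061422
```

View pics/scene5c.png

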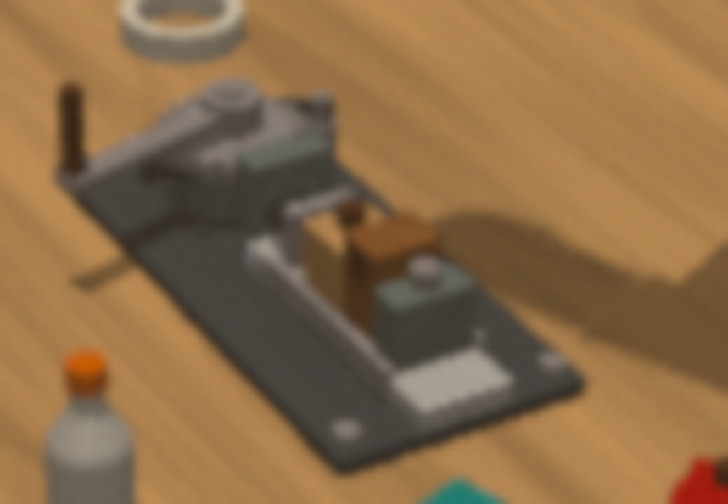

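View pics/top5c.png

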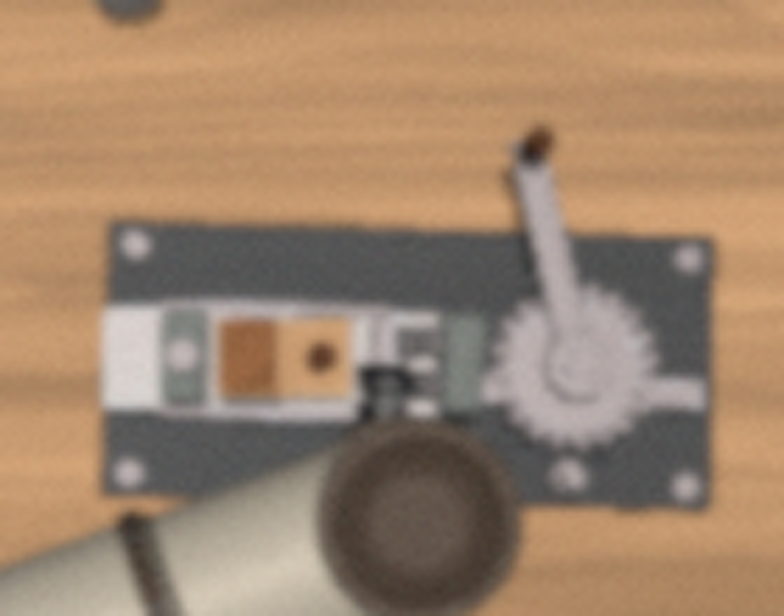

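```bash
python3 -m inch '[[40,-20,0,-10,-1],[80,-40,0,-20,-1],[120,-60,0,-30,-1],[160,-80,0,-40,-1],[192,-100,0,-50,-1]]'; python3 -m inch '[[2,-2,0,-10,-1],[2,-2,0,-20,-1],[2,-2,0,-26,-1],[2,-2,0,-26,-1]]'
python3 - <<'E'
from h import *
from plant import sense
import cv2
s=sense();print(s["ee_pos"],jaw(s),s["q"])
for n in ("scene","top"):
    p,d=viewer.snapshot(n)
    c=p[130:240,215:345] if n=="scene" else p[150:260,230:370]
    cv2.imwrite(f"pics/{n}6c.png",cv2.resize(c[:,:,::-1],None,fx=5.4,fy=5.4,interpolation=cv2.INTER_CUBIC))
print([np.mean([sense()["force"] for _ in range(1)],axis=0)])
E
```

```text
clock: 9.05
ee_pos: [0.5785, -0.1328, 0.2255]
tcp_rot: [0.927, 1.57, -3.136]
force: [0.6, 0.5, 0.0]
grip_width: 0.0852
clock: 9.55
ee_pos: [0.5791, -0.134, 0.2258]
tcp_rot: [1.321, 1.57, 3.094]
force: [0.6, 0.7, 0.1]
grip_width: 0.0854
[ 0.57907736 -0.13399654  0.22578158] (np.float64(101.60667554859029), array([-8.97913291e-04,  4.27658994e-05, -9.99999596e-01])) [ 4.47637333e-02  3.37100098e-01 -7.82780661e-02 -9.05728817e-05
 -1.15631326e+00 -1.41294875e+00]
[array([-0.15931093, -0.18992105,  0.10238978])]
```

View pics/scene6c.png

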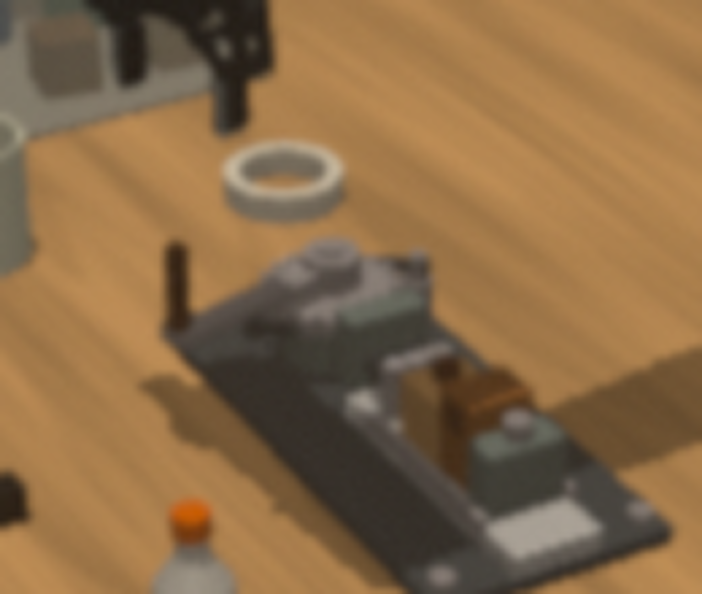

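View pics/top6c.png

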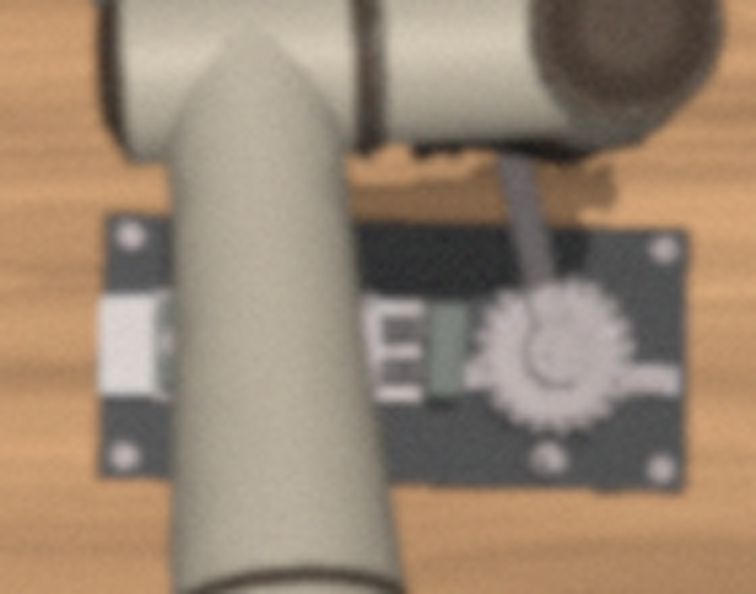

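```bash
python3 -m inch '[[5,-1,-30,0,-1],[5,-1,-70,0,-1],[5,-1,-100,0,-1],[5,-1,-116,0,-1],[5,-1,-116,0,-1]]'; python3 -m inch '[[0,0,0,0,0.2],[0,0,0,0,0.45],[0,0,0,0,0.45],[0,0,0,0,0.45]]' 20
python3 - <<'E'
from h import *
from plant import sense
import cv2
s=sense();print(s["ee_pos"],jaw(s),s["grip_width"])
for n in ("scene",):
    p,d=viewer.snapshot(n)
    c=p[130:240,215:345]
    cv2.imwrite(f"pics/{n}7c.png",cv2.resize(c[:,:,::-1],None,fx=5.4,fy=5.4,interpolation=cv2.INTER_CUBIC))
E
```

```text
clock: 10.28
ee_pos: [0.5838, -0.135, 0.1095]
tcp_rot: [1.467, 1.569, -3.043]
force: [-0.8, 0.6, 0.4]
grip_width: 0.0857
clock: 10.78
ee_pos: [0.5844, -0.135, 0.1108]
tcp_rot: [-1.861, 1.57, -0.088]
force: [-0.1, -0.3, -0.4]
grip_width: 0.0233
[ 0.58437268 -0.13504453  0.11082888] (np.float64(101.54676747207009), array([ 9.69256969e-04, -8.58845909e-05, -9.99999527e-01])) 0.023268838964627735
```

View pics/scene7c.png

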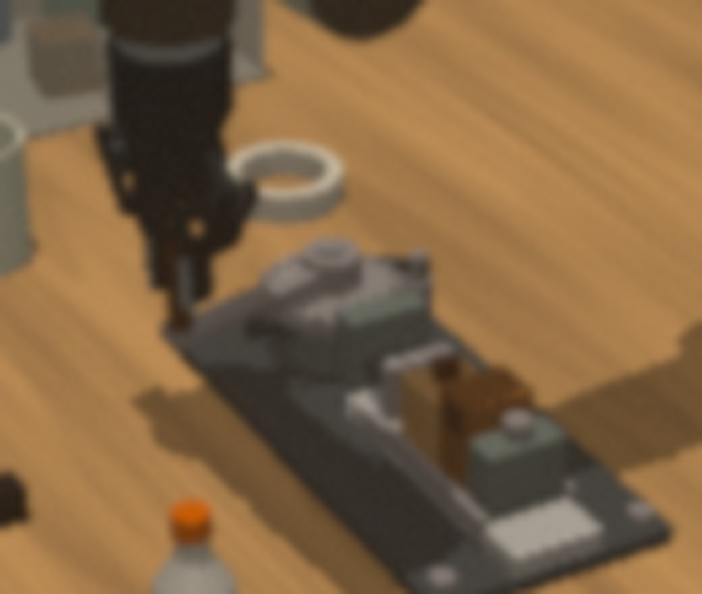

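```bash
cat >> h.py <<'E'
A=np.array([.4567,-.1617])
def hp(th): a=th-.0437; return A+.13*np.array([np.cos(a),np.sin(a)]),90+np.degrees(a)
def table(t0,ths):
    p0,j0=hp(t0)
    for t in ths:
        p,j=hp(t);print("%.2f"%t,np.round((p-p0)*1000,1),round(j-j0,1))
def lev(s):
    d=s["ee_pos"][:2]-A;th=np.arctan2(d[1],d[0])
    t=np.array([-np.sin(th),np.cos(th)]);f=s["force"][:2]
    return th+.0437,np.hypot(*d),f@t,f@np.array([t[1],-t[0]])
E
python3 -c "
from h import *
table(.25,[.25,.10,-.05,-.2,-.35,-.5,-.62,-.70,-.77])
print();table(-.77,[-.62,-.47,-.32,-.17,-.02,.13,.28,.43,.58,.66,.74,.77])"
```

```text
0.25 [0. 0.] 0.0
0.10 [  2.6 -19.3] -8.6
-0.05 [  2.2 -38.8] -17.2
-0.20 [ -1.1 -58. ] -25.8
-0.35 [ -7.2 -76.5] -34.4
-0.50 [-16.  -93.9] -43.0
-0.62 [ -24.8 -106.7] -49.8
-0.70 [ -31.6 -114.6] -54.4
-0.77 [ -38.  -121.1] -58.4

-0.62 [13.1 14.4] 8.6
-0.47 [23.9 30.6] 17.2
-0.32 [32.2 48.2] 25.8
-0.17 [37.8 66.9] 34.4
-0.02 [40.5 86.2] 43.0
0.13 [ 40.2 105.7] 51.6
0.28 [ 37.1 124.9] 60.2
0.43 [ 31.1 143.5] 68.8
0.58 [ 22.5 160.9] 77.3
0.66 [ 16.8 169.6] 81.9
0.74 [ 10.5 177.9] 86.5
0.77 [  7.9 180.8] 88.2
```

```bash
python3 -m inch '[[2.6,-19.3,0,-8.6,0.45],[2.2,-38.8,0,-17.2,0.45],[-1.1,-58,0,-25.8,0.45],[-7.2,-76.5,0,-34.4,0.45],[-16,-93.9,0,-43,0.45]]'; python3 -m inch '[[-8.8,-12.8,0,-6.8,0.45],[-15.6,-20.7,0,-11.4,0.45],[-22,-27.2,0,-15.4,0.45],[-22,-27.2,0,-15.4,0.45]]'
python3 - <<'E'
from h import *
from plant import sense
import cv2
s=sense();print(s["ee_pos"],jaw(s),s["grip_width"],lev(s),s["q"])
for n in ("scene",):
    p,d=viewer.snapshot(n)
    c=p[130:240,215:345]
    cv2.imwrite(f"pics/{n}8c.png",cv2.resize(c[:,:,::-1],None,fx=5.4,fy=5.4,interpolation=cv2.INTER_CUBIC))
E
```

```text
clock: 11.45
ee_pos: [0.5685, -0.2294, 0.1104]
tcp_rot: [-1.071, 1.57, -0.054]
force: [-0.4, 1.7, 0.9]
grip_width: 0.0238
clock: 11.95
ee_pos: [0.5458, -0.2564, 0.1103]
tcp_rot: [2.049, 1.571, 2.802]
force: [1.0, 0.1, -0.1]
grip_width: 0.0237
[ 0.54575235 -0.25643659  0.11034663] (np.float64(43.13945680795072), array([-2.37923389e-04,  8.41549666e-05, -9.99999968e-01])) 0.023744256702682057 (np.float64(-0.7726163716986465), np.float64(0.13002054658631548), np.float64(0.8441413008598779), np.float64(0.6138629698237502)) [-1.71068124e-01  4.56582524e-01 -2.06325975e-01 -5.38127051e-05
 -9.08136605e-01 -2.21756587e+00]
```

View pics/scene8c.png

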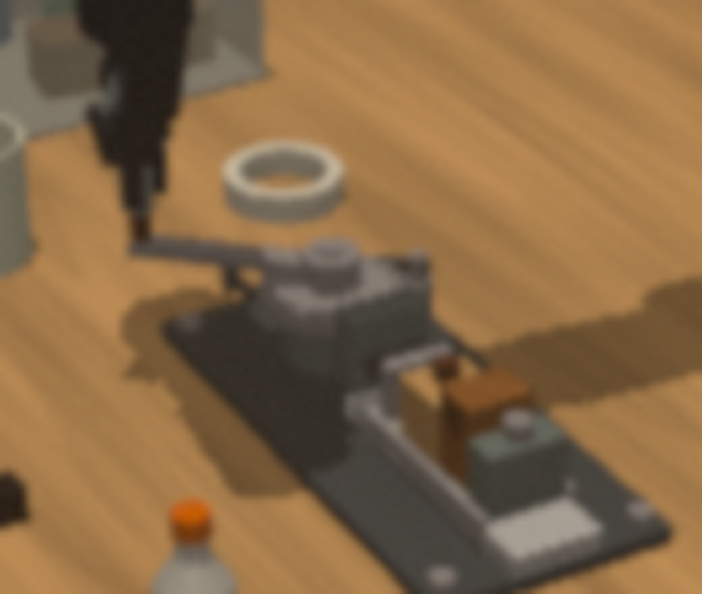

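```bash
python3 -m inch '[[13.1,14.4,0,8.6,0.45],[23.9,30.6,0,17.2,0.45],[32.2,48.2,0,25.8,0.45],[37.8,66.9,0,34.4,0.45],[40.5,86.2,0,43,0.45]]'; python3 -m inch '[[-0.3,19.5,0,8.6,0.45],[-3.4,38.7,0,17.2,0.45],[-9.4,57.3,0,25.8,0.45],[-9.4,57.3,0,25.8,0.45]]'
python3 - <<'E'
from h import *
from plant import sense
import cv2
for n in ("scene","top","scene"):
    p,d=viewer.snapshot(n)
    s=sense();print(s["clock"],np.round(lev(s),3))
    c=p[130:240,215:345] if n=="scene" else p[150:260,230:370]
    cv2.imwrite(f"pics/{n}9c.png",cv2.resize(c[:,:,::-1],None,fx=5.4,fy=5.4,interpolation=cv2.INTER_CUBIC))
table(.43,[.50,.55,.6,.65,.7,.74,.77])
E
```

```text
clock: 12.62
ee_pos: [0.5864, -0.1692, 0.11]
tcp_rot: [1.792, 1.569, -2.981]
force: [-1.9, -2.1, -0.3]
grip_width: 0.0235
clock: 13.12
ee_pos: [0.5773, -0.1114, 0.1104]
tcp_rot: [0.59, 1.571, 2.545]
force: [-0.1, 0.2, 0.2]
grip_width: 0.0236
13.175 [ 0.433  0.131 -0.374 -0.572]
13.225 [ 0.43   0.131 -0.553 -0.534]
13.275 [ 0.428  0.131 -0.889 -0.111]
0.50 [-3.7  8.3] 4.0
0.55 [-6.7 14.1] 6.9
0.60 [-10.   19.7] 9.7
0.65 [-13.6  25.1] 12.6
0.70 [-17.4  30.3] 15.5
0.74 [-20.7  34.4] 17.8
0.77 [-23.2  37.4] 19.5
```

View pics/scene9c.png

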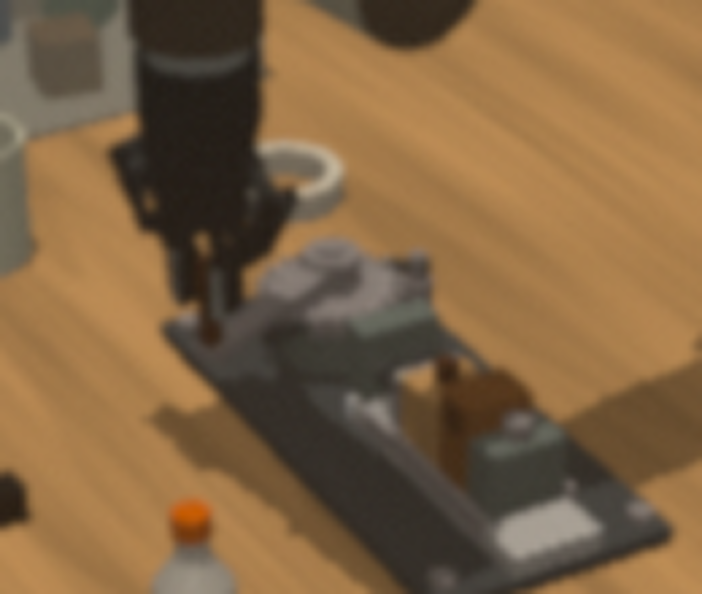

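View pics/top9c.png

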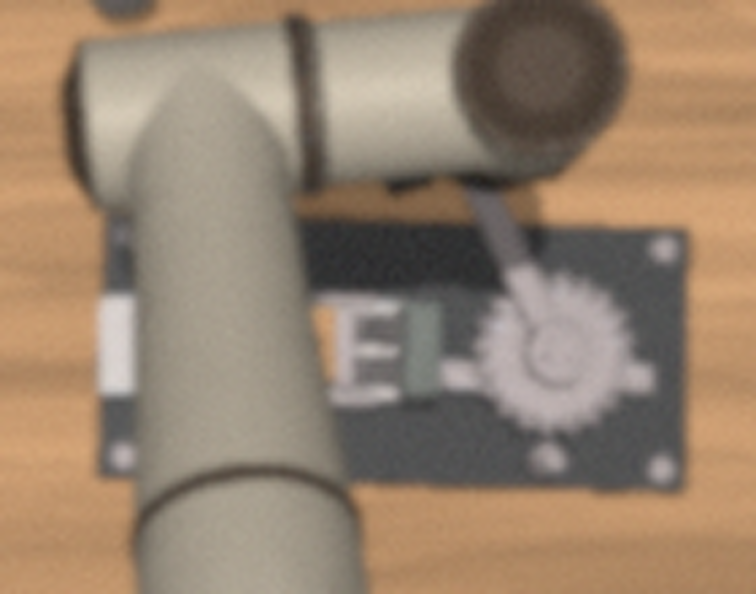

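```bash
python3 -m inch '[[-3.7,8.3,0,4,0.45],[-6.7,14.1,0,6.9,0.45],[-10,19.7,0,9.7,0.45],[-10,19.7,0,9.7,0.45]]'
cat > f.py <<'E'
from h import *
from plant import sense
import sys
L=[]
for i in range(int(sys.argv[1])):
    viewer.snapshot("scene");s=sense();L.append(lev(s))
L=np.array(L);print(s["clock"],"th %.3f r %.4f ft %.2f±%.2f fr %.2f"%(L[:,0].mean(),L[:,1].mean(),L[:,2].mean(),L[:,2].std()/len(L)**.5,L[:,3].mean()),s["force"].round(1))
E
python3 f.py 5
```

```text
clock: 13.78
ee_pos: [0.5674, -0.0933, 0.1104]
tcp_rot: [-2.147, 1.571, -0.026]
force: [0.3, -0.4, 0.4]
grip_width: 0.0234
14.025 th 0.597 r 0.1302 ft 0.42±0.12 fr 0.27 [0.2 0.4 0.2]
```

```bash
python3 -m inch '[[-3.6,5.4,0,2.9,0.45],[-7.4,10.6,0,5.8,0.45],[-10.7,14.7,0,8.1,0.45],[-13.2,17.7,0,9.8,0.45],[-13.2,17.7,0,9.8,0.45]]'
python3 f.py 5
python3 - <<'E'
from h import *
from plant import sense
import cv2
for n in ("scene","top"):
    p,d=viewer.snapshot(n)
    c=p[130:240,215:345] if n=="scene" else p[150:260,230:370]
    cv2.imwrite(f"pics/{n}10c.png",cv2.resize(c[:,:,::-1],None,fx=5.4,fy=5.4,interpolation=cv2.INTER_CUBIC))
E
```

```text
clock: 14.65
ee_pos: [0.554, -0.0749, 0.1104]
tcp_rot: [-1.332, 1.571, 0.962]
force: [0.2, -0.2, -0.1]
grip_width: 0.0235
14.9 th 0.770 r 0.1304 ft 0.33±0.09 fr 0.27 [-0.   0.2  0.3]
```

View pics/scene10c.png

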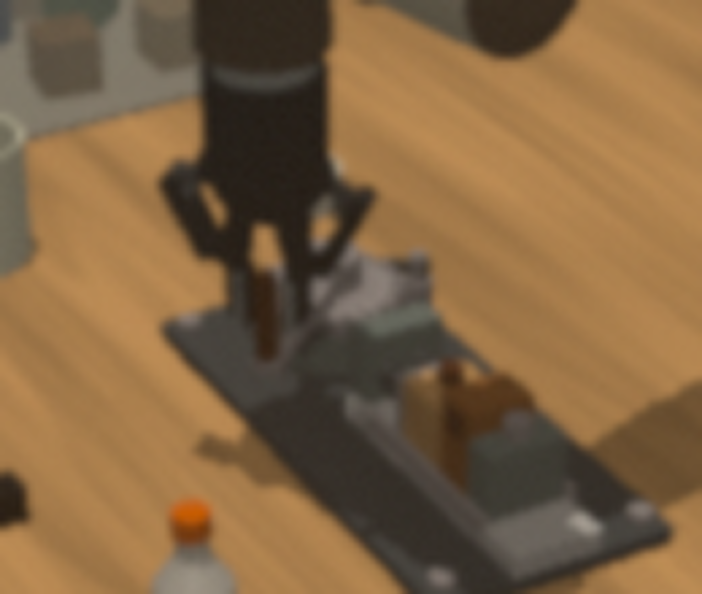

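View pics/top10c.png

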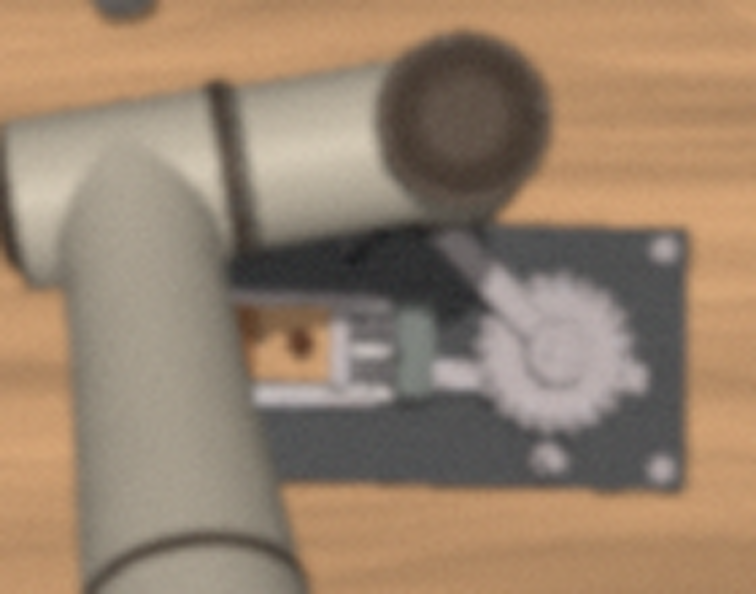

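```bash
python3 -c "
from h import *
table(.77,[.62,.47,.32,.17,.02]);print();table(.02,[-.13,-.28,-.43,-.58,-.70]);print();table(-.70,[-.77])"
```

```text
0.62 [ 11.8 -15.5] -8.6
0.47 [ 21.2 -32.6] -17.2
0.32 [ 27.9 -50.9] -25.8
0.17 [ 31.8 -70. ] -34.4
0.02 [ 32.8 -89.4] -43.0

-0.13 [ -1.9 -19.4] -8.6
-0.28 [ -6.7 -38.3] -17.2
-0.43 [-14.3 -56.2] -25.8
-0.58 [-24.4 -72.8] -34.4
-0.70 [-34.3 -84.9] -41.3

-0.77 [-6.4 -6.5] -4.0
```

```bash
python3 -m inch '[[11.8,-15.5,0,-8.6,0.45],[21.2,-32.6,0,-17.2,0.45],[27.9,-50.9,0,-25.8,0.45],[31.8,-70,0,-34.4,0.45],[32.8,-89.4,0,-43,0.45]]';python3 -m inch '[[-1.9,-19.4,0,-8.6,0.45],[-6.7,-38.3,0,-17.2,0.45],[-14.3,-56.2,0,-25.8,0.45],[-24.4,-72.8,0,-34.4,0.45],[-34.3,-84.9,0,-41.3,0.45]]';python3 -m inch '[[-6.4,-6.5,0,-4,0.45],[-6.4,-6.5,0,-4,0.45]]'
python3 f.py 2
python3 - <<'E'
from h import *
from plant import sense
import cv2
for n in ("scene","top"):
    p,d=viewer.snapshot(n)
    c=p[130:240,215:345] if n=="scene" else p[150:260,230:370]
    cv2.imwrite(f"pics/{n}11c.png",cv2.resize(c[:,:,::-1],None,fx=5.4,fy=5.4,interpolation=cv2.INTER_CUBIC))
E
```

```text
clock: 15.62
ee_pos: [0.5875, -0.165, 0.1103]
tcp_rot: [-1.252, 1.57, 0.287]
force: [0.2, 1.2, -0.5]
grip_width: 0.0233
clock: 16.25
ee_pos: [0.5527, -0.2502, 0.1103]
tcp_rot: [-0.923, 1.57, -0.105]
force: [1.1, -0.6, -0.2]
grip_width: 0.0241
clock: 16.5
ee_pos: [0.5458, -0.2564, 0.1103]
tcp_rot: [2.002, 1.571, 2.755]
force: [-0.4, 0.9, 0.2]
grip_width: 0.0233
16.6 th -0.768 r 0.1300 ft -0.37±0.16 fr -0.08 [-0.2  0.   0.2]
```

View pics/scene11c.png

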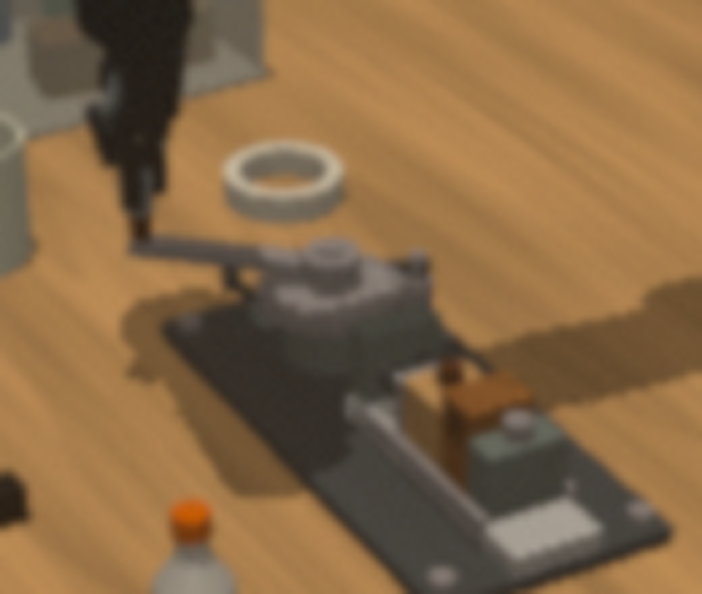

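View pics/top11c.png

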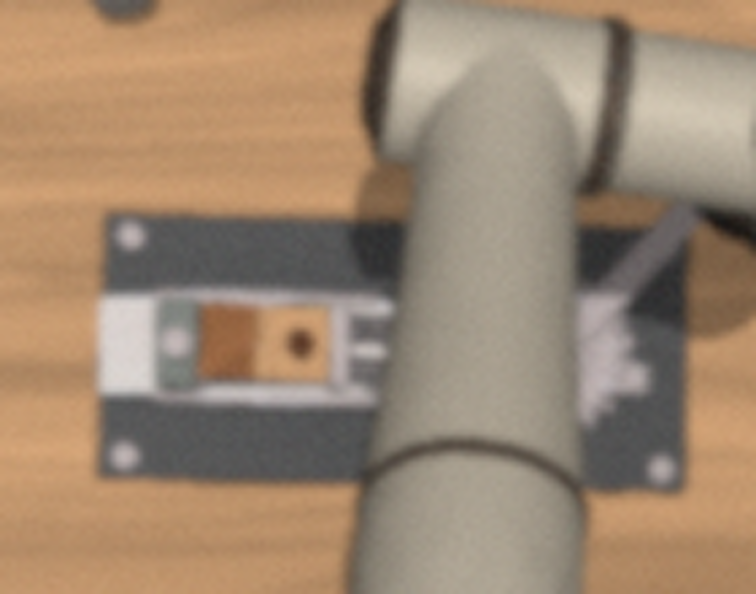

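```bash
python3 -m inch '[[13.1,14.4,0,8.6,0.45],[23.9,30.6,0,17.2,0.45],[23.9,30.6,0,17.2,0.45]]'; python3 f.py 4;python3 -m inch '[[4.5,8.7,0,4.3,0.45],[8.3,17.6,0,8.6,0.45],[8.3,17.6,0,8.6,0.45]]'; python3 f.py 4; python3 -m inch '[[4.1,12.3,0,5.7,0.45],[4.1,12.3,0,5.7,0.45]]'; python3 f.py 4;  python3 -c "
from h import *
table(-.22,[-.17,-.12,-.07,-.02,.03,.08]);"
```

```text
clock: 17.08
ee_pos: [0.5708, -0.2244, 0.1102]
tcp_rot: [-1.205, 1.571, -0.151]
force: [-0.2, 0.1, 0.6]
grip_width: 0.0235
17.275 th -0.468 r 0.1300 ft 0.01±0.24 fr 0.28 [ 0.4  0.1 -0. ]
clock: 17.65
ee_pos: [0.5782, -0.208, 0.1103]
tcp_rot: [0.078, 1.571, 1.28]
force: [-0.1, 0.1, -0.4]
grip_width: 0.0233
17.85 th -0.321 r 0.1302 ft 0.04±0.15 fr -0.16 [ 0.2 -0.3  0.5]
clock: 18.1
ee_pos: [0.5822, -0.1955, 0.1103]
tcp_rot: [1.916, 1.57, -3.066]
force: [-0.4, -0.4, 0.1]
grip_width: 0.0235
18.3 th -0.221 r 0.1302 ft -0.32±0.47 fr -0.46 [-1.   0.7  0.5]
-0.17 [1.5 6.3] 2.9
-0.12 [ 2.8 12.7] 5.7
-0.07 [ 3.7 19.1] 8.6
-0.02 [ 4.2 25.6] 11.5
0.03 [ 4.5 32.1] 14.3
0.08 [ 4.4 38.6] 17.2
```

```bash
python3 -m inch '[[1.5,6.3,0,2.9,0.45],[2.8,12.7,0,5.7,0.45],[2.8,12.7,0,5.7,0.45]]'; python3 f.py 5;python3 -m inch '[[0.9,6.4,0,2.9,0.45],[1.4,12.9,0,5.8,0.45],[1.4,12.9,0,5.8,0.45]]'; python3 f.py 5
```

```text
clock: 18.68
ee_pos: [0.5847, -0.1832, 0.1102]
tcp_rot: [1.932, 1.57, -2.951]
force: [-1.6, -1.2, 0.5]
grip_width: 0.024
18.925 th -0.123 r 0.1299 ft -2.30±0.34 fr -1.72 [-2.5 -3.1  1. ]
clock: 19.3
ee_pos: [0.5863, -0.17, 0.1102]
tcp_rot: [1.756, 1.57, -3.025]
force: [-2.3, -2.7, 0.8]
grip_width: 0.0235
19.55 th -0.021 r 0.1301 ft -2.89±0.25 fr -2.22 [-2.7 -3.1  1.5]
```

```bash
python3 -m inch '[[0.3,6.5,0,2.8,0.45]]'; python3 -c "
from h import *
from plant import sense
print(np.round(lev(sense()),2))"; python3 -m inch '[[0.2,6.5,0,2.9,0.45]]'; python3 -c "
from h import *
from plant import sense
print(np.round(lev(sense()),2))";  python3 f.py 5
python3 - <<'E'
from h import *
import cv2
p,d=viewer.snapshot("top")
c=p[180:250,230:370]
cv2.imwrite("pics/top12c.png",cv2.resize(c[:,:,::-1],None,fx=5.6,fy=5.6,interpolation=cv2.INTER_CUBIC))
p,d=viewer.snapshot("scene")
c=p[165:245,235:345]
cv2.imwrite("pics/scene12c.png",cv2.resize(c[:,:,::-1],None,fx=7,fy=7,interpolation=cv2.INTER_CUBIC))
E
```

```text
clock: 19.68
ee_pos: [0.5865, -0.1642, 0.1102]
tcp_rot: [2.053, 1.57, -2.678]
force: [-3.5, -4.5, 0.4]
grip_width: 0.0235
[ 0.02  0.13 -4.56 -3.41]
clock: 19.8
ee_pos: [0.5864, -0.1575, 0.1101]
tcp_rot: [1.855, 1.569, -2.825]
force: [-3.3, -4.5, -0.0]
grip_width: 0.0235
[ 0.08  0.13 -4.4  -3.47]
20.05 th 0.080 r 0.1303 ft -3.19±0.12 fr -2.52 [-2.1 -2.8 -0.1]
```

View pics/top12c.png

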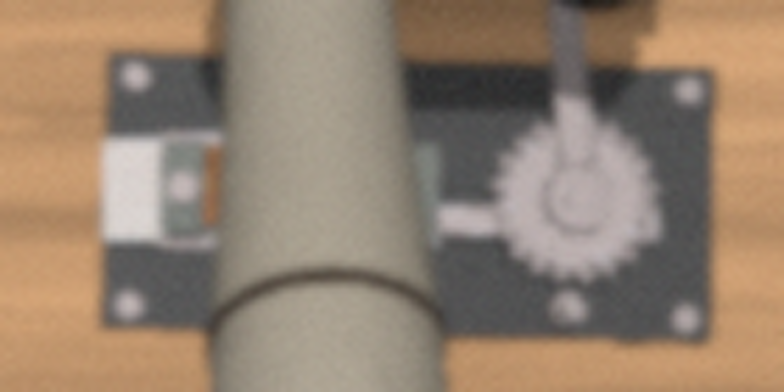

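View pics/scene12c.png

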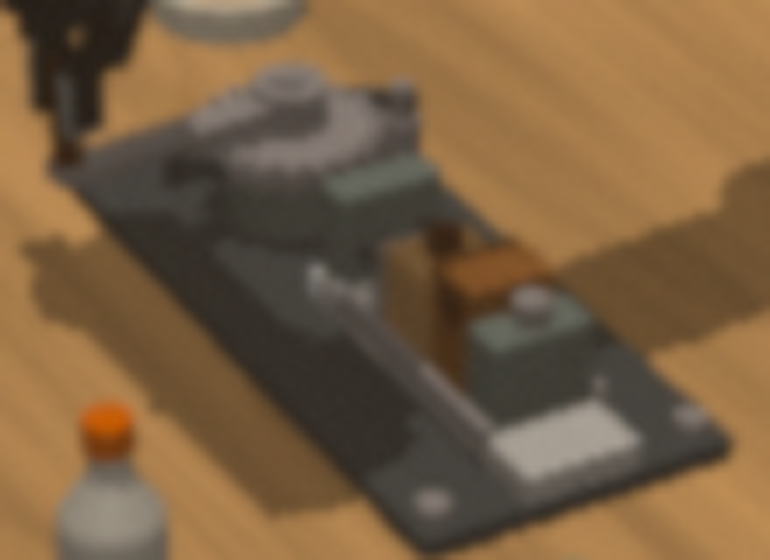

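```bash
python3 -c "
from h import *
table(.08,[.13,.18,.23,.28,.33,.38])"
cat > g.py <<'E'
from h import *
from plant import sense
print("drive",np.round(lev(sense()),3))
E
python3 -m inch '[[-0.3,6.5,0,2.8,0.45]]'; python3 g.py;python3 -m inch '[[-0.6,6.4,0,2.9,0.45]]'; python3 g.py; python3 f.py 5
```

```text
0.13 [-0.4  6.5] 2.9
0.18 [-1.1 12.9] 5.7
0.23 [-2.2 19.4] 8.6
0.28 [-3.5 25.7] 11.5
0.33 [-5.2 32. ] 14.3
0.38 [-7.2 38.2] 17.2
clock: 20.27
ee_pos: [0.5865, -0.1512, 0.1102]
tcp_rot: [2.088, 1.57, -2.543]
force: [-2.9, -4.5, 0.6]
grip_width: 0.0238
drive [ 0.124  0.13  -4.297 -3.258]
clock: 20.4
ee_pos: [0.5856, -0.1448, 0.1102]
tcp_rot: [1.913, 1.569, -2.667]
force: [-2.4, -6.3, 0.4]
grip_width: 0.0235
drive [ 0.174  0.13  -5.935 -3.186]
20.65 th 0.178 r 0.1304 ft -4.69±0.16 fr -3.01 [-2.1 -4.6  0.2]
```

Run:
```python
from h import *
import cv2
t=cv2.imread("pics/top0.png").astype(float)
# profile along bed in top0, sampled along press y at given z (heel top .078)
P=lambda y,x,z:np.array([*(A+x*np.array([.999,-.0437])+y*np.array([.0437,.999])),z])
for z,lo,hi in((.078,.205,.26),(.07,.105,.135)):
    for y in np.arange(lo,hi,.0015):
        v=[]
        for x in (-.022,-.019,-.016,.016,.019,.022):
            u=proj("top",P(y,x,z)).astype(np.float32)
            v.append(cv2.getRectSubPix(t.astype(np.float32),(1,1),(float(u[0]),float(u[1])))[0,0])
        print("%.4f"%y,np.mean(v,0).round(0),end=";")
    print()
```

```text
0.2050 [208. 212. 218.];0.2065 [208. 211. 218.];0.2080 [207. 211. 218.];0.2095 [206. 210. 217.];0.2110 [204. 207. 214.];0.2125 [199. 202. 210.];0.2140 [191. 194. 201.];0.2155 [180. 183. 188.];0.2170 [167. 170. 174.];0.2185 [152. 155. 158.];0.2200 [138. 142. 144.];0.2215 [131. 135. 135.];0.2230 [126. 131. 129.];0.2245 [125. 130. 127.];0.2260 [126. 131. 128.];0.2275 [127. 132. 128.];0.2290 [128. 134. 129.];0.2305 [129. 134. 130.];0.2320 [128. 134. 130.];0.2335 [128. 133. 130.];0.2350 [128. 133. 130.];0.2365 [128. 134. 130.];0.2380 [128. 134. 130.];0.2395 [130. 136. 133.];0.2410 [136. 141. 140.];0.2425 [143. 148. 148.];0.2440 [155. 159. 161.];0.2455 [169. 172. 176.];0.2470 [181. 184. 189.];0.2485 [193. 195. 201.];0.2500 [201. 204. 210.];0.2515 [205. 208. 215.];0.2530 [208. 212. 218.];0.2545 [209. 213. 219.];0.2560 [210. 213. 219.];0.2575 [210. 213. 219.];0.2590 [210. 213. 219.];
0.1050 [144. 145. 151.];0.1065 [152. 153. 160.];0.1080 [160. 160. 168.];0.1095 [167. 167. 176.];0.1110 [172. 172. 181.];0.1125 [173. 173. 183.];0.1140 [173. 173. 183.];0.1155 [170. 170. 180.];0.1170 [167. 167. 176.];0.1185 [167. 168. 176.];0.1200 [168. 169. 178.];0.1215 [174. 176. 184.];0.1230 [181. 184. 193.];0.1245 [189. 193. 201.];0.1260 [195. 199. 208.];0.1275 [200. 204. 213.];0.1290 [202. 206. 214.];0.1305 [203. 208. 215.];0.1320 [204. 208. 216.];0.1335 [204. 208. 216.];0.1350 [204. 208. 216.];
```

```bash
python3 -m inch '[[-1.1,6.5,0,2.9,0.45]]'; python3 g.py;python3 -m inch '[[-1.3,6.3,0,2.9,0.45]]'; python3 g.py; python3 f.py 5
python3 -c "
from h import *
table(.28,[.23,.18,.13,.08,.03,-.02])"
```

```text
clock: 20.78
ee_pos: [0.5849, -0.1386, 0.1102]
tcp_rot: [2.285, 1.569, -2.245]
force: [-3.0, -6.4, 0.4]
grip_width: 0.0236
drive [ 0.222  0.13  -5.752 -4.133]
clock: 20.9
ee_pos: [0.5833, -0.1322, 0.1102]
tcp_rot: [2.082, 1.569, -2.397]
force: [-3.6, -8.8, -0.7]
grip_width: 0.0233
drive [ 0.272  0.13  -7.715 -5.512]
21.15 th 0.276 r 0.1303 ft -4.61±0.32 fr -3.80 [-2.3 -5.3 -0.5]
0.23 [ 1.4 -6.4] -2.9
0.18 [  2.4 -12.8] -5.7
0.13 [  3.1 -19.2] -8.6
0.08 [  3.5 -25.7] -11.5
0.03 [  3.6 -32.2] -14.3
-0.02 [  3.3 -38.7] -17.2
```

```bash
python3 -m inch '[[1.4,-6.4,0,-2.9,0.45],[1.4,-6.4,0,-2.9,0.45]]'; python3 f.py 3; python3 -m inch '[[1,-6.4,0,-2.8,0.45],[1,-6.4,0,-2.8,0.45]]'; python3 f.py 3; python3 -m inch '[[0.7,-6.4,0,-2.9,0.45],[0.7,-6.4,0,-2.9,0.45]]'; python3 f.py 3
```

```text
clock: 21.4
ee_pos: [0.5853, -0.1386, 0.1103]
tcp_rot: [2.976, 1.57, -1.555]
force: [-1.7, -6.9, -1.0]
grip_width: 0.0236
21.55 th 0.222 r 0.1307 ft -6.29±0.18 fr -2.92 [-1.9 -7.2 -0.7]
clock: 21.8
ee_pos: [0.5865, -0.1449, 0.1103]
tcp_rot: [-2.635, 1.57, -0.932]
force: [-1.1, -5.0, -2.6]
grip_width: 0.0235
21.95 th 0.173 r 0.1309 ft -6.12±0.24 fr -2.05 [-1.1 -5.8 -0.9]
clock: 22.2
ee_pos: [0.5874, -0.1512, 0.1103]
tcp_rot: [-2.144, 1.57, -0.491]
force: [-1.1, -5.0, -1.4]
grip_width: 0.0236
22.35 th 0.125 r 0.1312 ft -5.39±0.18 fr -1.14 [-0.9 -5.2 -0.7]
```

```bash
python3 -m inch '[[0.4,-6.5,0,-2.9,0.45],[0.4,-6.5,0,-2.9,0.45]]'; python3 f.py 3; python3 -m inch '[[0.1,-6.5,0,-2.8,0.45],[0.1,-6.5,0,-2.8,0.45]]'; python3 f.py 3; python3 -m inch '[[-0.3,-6.5,0,-2.9,0.45],[-0.3,-6.5,0,-2.9,0.45]]'; python3 f.py 3
```

```text
clock: 22.6
ee_pos: [0.588, -0.1575, 0.1103]
tcp_rot: [-1.902, 1.569, -0.299]
force: [0.3, -5.2, -2.0]
grip_width: 0.0234
22.75 th 0.077 r 0.1314 ft -4.90±0.12 fr -0.37 [ 1.2 -5.1 -2.5]
clock: 23.0
ee_pos: [0.5883, -0.1637, 0.1104]
tcp_rot: [-1.686, 1.569, -0.132]
force: [-0.1, -4.2, -2.1]
grip_width: 0.0237
23.15 th 0.030 r 0.1316 ft -4.94±0.20 fr 0.79 [ 0.6 -5.4 -3.3]
clock: 23.4
ee_pos: [0.5878, -0.1695, 0.1107]
tcp_rot: [-1.237, 1.569, 0.268]
force: [0.1, -1.7, -0.9]
grip_width: 0.0235
23.55 th -0.015 r 0.1313 ft -1.25±0.21 fr 0.26 [ 0.7 -1.   0.6]
```

```bash
python3 -c "
from h import *
table(-.02,[-.17,-.32,-.47,-.62,-.75])"
```

```text
-0.17 [ -2.7 -19.3] -8.6
-0.32 [ -8.2 -38. ] -17.2
-0.47 [-16.5 -55.6] -25.8
-0.62 [-27.3 -71.8] -34.4
-0.75 [-38.6 -84.4] -41.8
```

```bash
python3 -m inch '[[-2.7,-19.3,0,-8.6,0.45],[-8.2,-38,0,-17.2,0.45],[-16.5,-55.6,0,-25.8,0.45],[-27.3,-71.8,0,-34.4,0.45],[-38.6,-84.4,0,-41.8,0.45]]'; python3 -m inch '[[0,0,0,0,0.45],[0,0,0,0,0],[0,0,40,0,0],[0,-30,75,0,0],[-30,-80,85,0,0]]'; python3 -m inch '[[-30,-50,0,0,0],[-60,-100,0,0,0],[-60,-100,0,0,0]]'
python3 - <<'E'
from h import *
import cv2
p,d=viewer.snapshot("top");cv2.imwrite("pics/top13.png",p[:,:,::-1])
c=p[165:250,240:365]
cv2.imwrite("pics/top13c.png",cv2.resize(c[:,:,::-1],None,fx=6.4,fy=6.4,interpolation=cv2.INTER_CUBIC))
p,d=viewer.snapshot("scene");cv2.imwrite("pics/scene13.png",p[:,:,::-1])
c=p[165:245,235:345]
cv2.imwrite("pics/scene13c.png",cv2.resize(c[:,:,::-1],None,fx=7,fy=7,interpolation=cv2.INTER_CUBIC))
E
```

```text
clock: 24.18
ee_pos: [0.5488, -0.2541, 0.1105]
tcp_rot: [-0.435, 1.57, 0.335]
force: [0.4, -0.2, -0.7]
grip_width: 0.0237
clock: 24.8
ee_pos: [0.5218, -0.334, 0.1983]
tcp_rot: [-1.202, 1.564, -0.422]
force: [0.4, -1.1, -0.8]
grip_width: 0.0427
clock: 25.18
ee_pos: [0.4568, -0.4366, 0.195]
tcp_rot: [2.049, 1.57, 2.82]
force: [0.5, 1.0, 0.1]
grip_width: 0.0425
```

View pics/top13c.png

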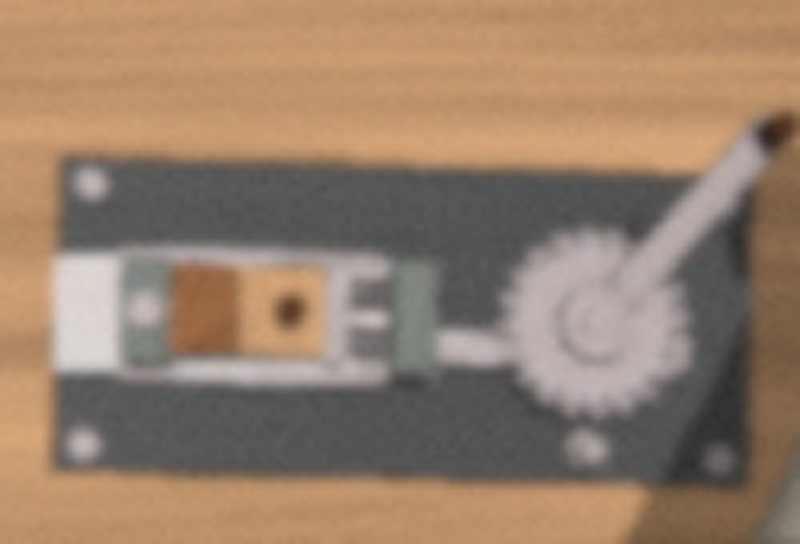

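View pics/scene13c.png

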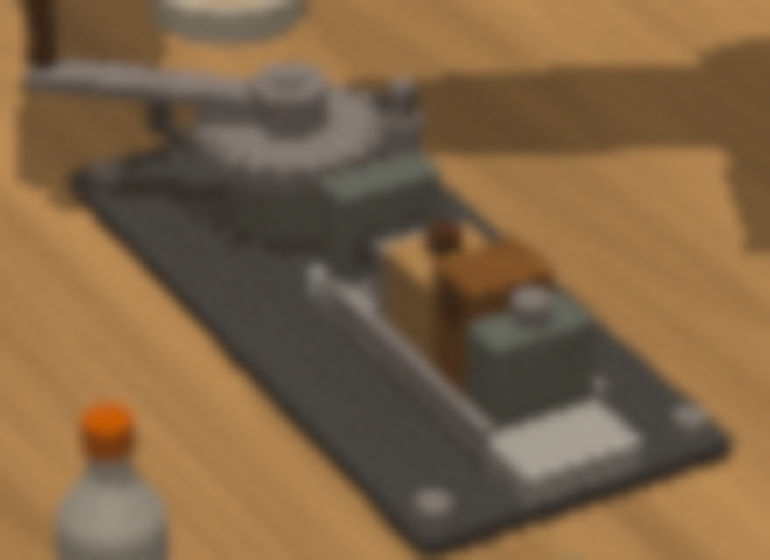

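Run:
```python
from h import *
import cv2
P=lambda y,x,z:np.array([*(A+x*np.array([.999,-.0437])+y*np.array([.0437,.999])),z])
def prof(img,z,ys,xs):
    t=cv2.imread(img).astype(np.float32);out=[]
    M_=np.array([[proj("top",P(y,x,z)) for y in ys] for x in xs],np.float32)
    return cv2.remap(t,M_[...,0],M_[...,1],cv2.INTER_CUBIC).mean(0)
ys=np.arange(.05,.16,.0025)
a=prof("pics/top0.png",.085,ys,np.linspace(-.018,.018,13))
b=prof("pics/top13.png",.085,ys,np.linspace(-.018,.018,13))
for y,u,v in zip(ys,a,b):print("%.4f"%y,u.round(0),v.round(0))
# shift of G-R (green) signal
f=np.arange(.04,.15,.0002)
a=prof("pics/top0.png",.085,f,np.linspace(-.018,.018,13));b=prof("pics/top13.png",.085,f,np.linspace(-.018,.018,13))
ga=a[:,1]-a[:,2];gb=b[:,1]-b[:,2]
cm=lambda g,m:(f[m]*np.clip(g[m],0,None)).sum()/np.clip(g[m],0,None).sum()
for lab,g in(("0",ga),("13",gb)):
    k=f[np.argmax(g)];m=abs(f-k)<.02;print(lab,k,cm(g,m))
best=[]
for s in np.arange(0,.04,.0002):
    n=int(round(s/.0002)); best.append((np.sum((ga[:len(f)-n]-gb[n:])[ (f[:len(f)-n]<.10)]**2)/ (f[:len(f)-n]<.10).sum(),s))
print(sorted(best)[:4])
```

```text
0.0500 [127. 128. 134.] [123. 123. 130.]
0.0525 [121. 122. 126.] [117. 117. 122.]
0.0550 [118. 121. 122.] [114. 114. 118.]
0.0575 [119. 123. 122.] [114. 114. 118.]
0.0600 [122. 127. 124.] [115. 114. 118.]
0.0625 [125. 130. 126.] [115. 115. 118.]
0.0650 [126. 132. 128.] [117. 117. 120.]
0.0675 [128. 133. 129.] [118. 117. 121.]
0.0700 [128. 133. 129.] [118. 117. 121.]
0.0725 [125. 131. 127.] [118. 117. 121.]
0.0750 [120. 125. 122.] [116. 116. 119.]
0.0775 [110. 115. 112.] [115. 115. 117.]
0.0800 [106. 109. 110.] [115. 116. 117.]
0.0825 [111. 113. 117.] [117. 121. 119.]
0.0850 [119. 120. 125.] [121. 126. 123.]
0.0875 [123. 124. 129.] [124. 129. 125.]
0.0900 [122. 124. 129.] [125. 131. 126.]
0.0925 [120. 122. 127.] [126. 132. 128.]
0.0950 [120. 121. 126.] [127. 133. 129.]
0.0975 [123. 124. 130.] [127. 133. 128.]
0.1000 [123. 123. 129.] [122. 128. 124.]
0.1025 [126. 127. 133.] [114. 119. 116.]
0.1050 [137. 138. 144.] [108. 112. 111.]
0.1075 [156. 155. 163.] [110. 113. 115.]
0.1100 [172. 171. 180.] [117. 119. 124.]
0.1125 [179. 179. 190.] [124. 125. 130.]
0.1150 [177. 178. 188.] [125. 127.
[... 313 characters left out ...]
19.] [174. 177. 189.]
0.1375 [206. 211. 219.] [165. 173. 189.]
0.1400 [206. 211. 218.] [150. 168. 193.]
0.1425 [207. 210. 218.] [134. 164. 200.]
0.1450 [207. 210. 219.] [121. 161. 203.]
0.1475 [206. 210. 218.] [113. 155. 198.]
0.1500 [207. 210. 218.] [105. 145. 188.]
0.1525 [207. 211. 219.] [ 95. 132. 173.]
0.1550 [207. 211. 219.] [ 87. 121. 161.]
0.1575 [207. 210. 219.] [ 85. 117. 157.]
0 0.06839999999999982 0.0678809419158832
13 0.09679999999999966 0.09357722434639892
[(np.float64(5.828807539322051), np.float64(0.0256)), (np.float64(5.83729690095515), np.float64(0.025400000000000002)), (np.float64(5.843153031561462), np.float64(0.0258)), (np.float64(5.867327008928571), np.float64(0.0252))]
```

```bash
python3 -m inch '[[30,50,0,0,0],[60,110,0,0,0],[90,180,0,0,0],[90,180,0,0,0]]'; python3 -m inch '[[0,0,-40,0,0],[0,0,-75,0,0],[0,0,-85,0,0],[0,0,-85,0,0.45],[0,0,-85,0,0.45]]'
python3 - <<'E'
from h import *
from plant import sense
import cv2
s=sense();print(lev(s),jaw(s)[0],s["grip_width"])
p,d=viewer.snapshot("scene")
c=p[130:240,215:345]
cv2.imwrite("pics/scene14c.png",cv2.resize(c[:,:,::-1],None,fx=5.4,fy=5.4,interpolation=cv2.INTER_CUBIC))
table(-.75,[-.6,-.45,-.30,-.15,0.0]);print();table(0,[.1,.2,.26,.31,.34,.37,.41])
E
```

```text
clock: 25.78
ee_pos: [0.5505, -0.2496, 0.1955]
tcp_rot: [-0.377, 1.57, 0.404]
force: [-0.3, -0.1, -0.3]
grip_width: 0.0428
clock: 26.4
ee_pos: [0.5497, -0.2547, 0.112]
tcp_rot: [-1.088, 1.568, -0.314]
force: [-0.3, -0.2, -0.2]
grip_width: 0.0235
(np.float64(-0.7415312683022448), np.float64(0.13147600745180976), np.float64(-0.36465653172213397), np.float64(-0.09186399132570504)) 44.367469095657746 0.02347607869333981
-0.60 [12.8 14.7] 8.6
-0.45 [23.3 31.1] 17.2
-0.30 [31.2 48.9] 25.8
-0.15 [36.4 67.7] 34.4
0.00 [38.7 87. ] 43.0

0.10 [-0.1 13. ] 5.7
0.20 [-1.5 25.9] 11.5
0.26 [-2.9 33.6] 14.9
0.31 [-4.5 39.9] 17.8
0.34 [-5.5 43.6] 19.5
0.37 [-6.7 47.3] 21.2
0.41 [-8.5 52.2] 23.5
```

View pics/scene14c.png

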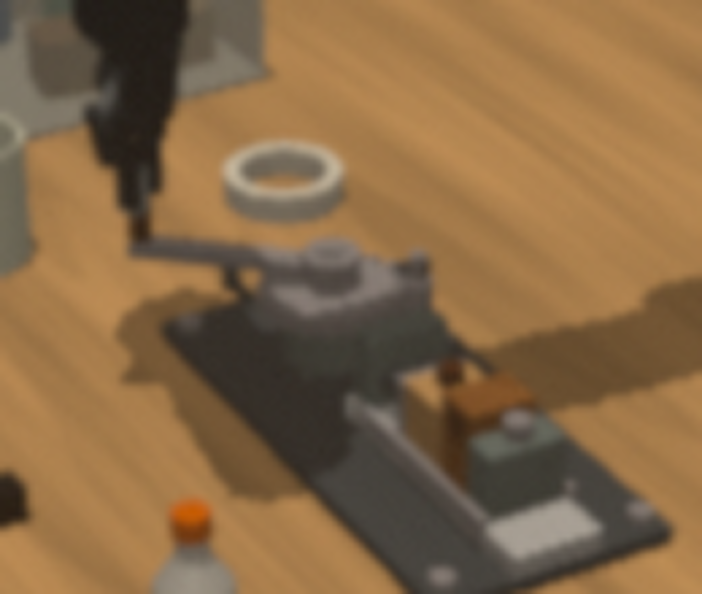

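```bash
python3 -c "
from h import *
table(-.75,[-.65,-.58]);print();table(-.58,[-.53,-.48,-.43,-.38,-.34,-.30,-.26])"
python3 -m inch '[[8.8,9.6,0,5.7,0.45],[14.4,16.8,0,9.7,0.45],[14.4,16.8,0,9.7,0.45]]'; python3 f.py 3
```

```text
-0.65 [8.8 9.6] 5.7
-0.58 [14.4 16.8] 9.7

-0.53 [3.7 5.4] 2.9
-0.48 [ 7.1 10.9] 5.7
-0.43 [10.2 16.6] 8.6
-0.38 [13.  22.5] 11.5
-0.34 [15.  27.3] 13.8
-0.30 [16.9 32.1] 16.0
-0.26 [18.5 37. ] 18.3
clock: 26.82
ee_pos: [0.5638, -0.2374, 0.1115]
tcp_rot: [-1.135, 1.568, -0.192]
force: [0.0, 1.0, -0.5]
grip_width: 0.0239
26.975 th -0.576 r 0.1308 ft 0.28±0.35 fr -0.08 [-0.1 -0.6  1.1]
```

```bash
python3 -m inch '[[3.7,5.4,0,2.9,0.45]]'; python3 g.py; python3 -m inch '[[3.4,5.5,0,2.8,0.45]]'; python3 g.py; python3 f.py 3;  python3 -m inch '[[3.1,5.7,0,2.9,0.45]]'; python3 g.py; python3 -m inch '[[2.8,5.9,0,2.9,0.45]]'; python3 g.py; python3 f.py 3
```

```text
clock: 27.1
ee_pos: [0.5662, -0.2327, 0.1106]
tcp_rot: [-2.732, 1.571, -1.739]
force: [-0.7, -0.2, -0.6]
grip_width: 0.0235
drive [-0.531  0.13  -0.523 -0.511]
clock: 27.22
ee_pos: [0.5697, -0.227, 0.1105]
tcp_rot: [2.403, 1.571, -2.837]
force: [-0.5, -0.1, 0.2]
grip_width: 0.0235
drive [-0.48   0.131 -0.327 -0.403]
27.375 th -0.476 r 0.1307 ft 0.12±0.21 fr -0.11 [-0.2  0.2 -0.2]
clock: 27.5
ee_pos: [0.5727, -0.2214, 0.1104]
tcp_rot: [2.179, 1.57, -3.011]
force: [-0.7, -0.8, -0.0]
grip_width: 0.0231
drive [-0.432  0.13  -1.04  -0.245]
clock: 27.62
ee_pos: [0.5756, -0.2154, 0.1104]
tcp_rot: [2.008, 1.57, -3.132]
force: [-1.4, -0.1, 0.7]
grip_width: 0.0234
drive [-0.38   0.13  -0.688 -1.238]
27.775 th -0.377 r 0.1306 ft 0.25±0.10 fr -0.40 [0.1 0.  0.2]
```

```bash
python3 -m inch '[[2.0,4.8,0,2.3,0.45]]'; python3 g.py; python3 -m inch '[[1.9,4.8,0,2.2,0.45]]'; python3 g.py; python3 f.py 3;  python3 -m inch '[[1.6,4.9,0,2.3,0.45]]'; python3 g.py; python3 f.py 4;python3 -c "
from h import *
table(-.26,[-.22,-.18,-.14,-.1,-.06,-.02,.02,.06,.1])"
```

```text
clock: 27.9
ee_pos: [0.5775, -0.2106, 0.1104]
tcp_rot: [2.17, 1.57, -2.929]
force: [0.2, -1.5, 0.4]
grip_width: 0.0235
drive [-0.341  0.13  -1.287  0.713]
clock: 28.02
ee_pos: [0.5792, -0.2057, 0.1103]
tcp_rot: [2.224, 1.569, -2.835]
force: [-1.6, -2.6, 0.5]
grip_width: 0.0235
drive [-0.301  0.13  -2.989 -0.675]
28.175 th -0.299 r 0.1302 ft -2.40±0.25 fr -0.87 [-2.2 -1.2  1.6]
clock: 28.3
ee_pos: [0.5805, -0.2013, 0.1103]
tcp_rot: [2.26, 1.569, -2.76]
force: [-3.1, -4.9, 1.3]
grip_width: 0.0235
drive [-0.266  0.13  -5.618 -1.42 ]
28.5 th -0.261 r 0.1301 ft -3.60±0.35 fr -1.69 [-3.4 -2.7  1.6]
-0.22 [1.5 5. ] 2.3
-0.18 [ 2.7 10. ] 4.6
-0.14 [ 3.8 15.1] 6.9
-0.10 [ 4.6 20.3] 9.2
-0.06 [ 5.3 25.4] 11.5
-0.02 [ 5.7 30.6] 13.8
0.02 [ 5.9 35.8] 16.0
0.06 [ 5.9 41. ] 18.3
0.10 [ 5.7 46.2] 20.6
```

```bash
python3 -m inch '[[1.5,5,0,2.3,0.45],[2.7,10,0,4.6,0.45]]'; python3 g.py; python3 -m inch '[[1.1,5.1,0,2.3,0.45],[1.9,10.3,0,4.6,0.45]]'; python3 g.py; python3 f.py 4;  python3 -m inch '[[0.7,5.1,0,2.3,0.45],[1.1,10.3,0,4.6,0.45]]'; python3 g.py; python3 f.py 4
```

```text
clock: 28.75
ee_pos: [0.5831, -0.191, 0.1103]
tcp_rot: [1.982, 1.568, -2.958]
force: [-5.6, -3.9, 2.2]
grip_width: 0.0234
drive [-0.184  0.13  -5.098 -4.515]
clock: 29.0
ee_pos: [0.5847, -0.1809, 0.1102]
tcp_rot: [1.945, 1.568, -2.914]
force: [-5.7, -5.7, 2.9]
grip_width: 0.0234
drive [-0.105  0.129 -6.436 -4.795]
29.2 th -0.102 r 0.1297 ft -4.67±0.33 fr -3.07 [-2.9 -4.9  2.1]
clock: 29.45
ee_pos: [0.5857, -0.1709, 0.1101]
tcp_rot: [1.931, 1.567, -2.849]
force: [-4.4, -6.5, 1.8]
grip_width: 0.0236
drive [-0.028  0.129 -6.761 -3.881]
29.65 th -0.024 r 0.1295 ft -5.38±0.12 fr -3.85 [-4.6 -5.2  1.7]
```

```bash
python3 -m inch '[[0.2,6.5,0,2.8,0.45]]'; python3 g.py; python3 f.py 3; python3 -m inch '[[0,2.6,0,1.2,0.45],[0,2.6,0,1.2,0.45]]'; python3 g.py; python3 f.py 4; python3 -c "
from h import *
table(.05,[.02,-.01,-.04,-.07])"
```

```text
clock: 29.78
ee_pos: [0.586, -0.1647, 0.1101]
tcp_rot: [1.953, 1.568, -2.778]
force: [-4.5, -6.8, 0.7]
grip_width: 0.0236
drive [ 0.02   0.129 -6.865 -4.331]
29.925 th 0.026 r 0.1294 ft -5.66±0.17 fr -4.16 [-3.8 -5.9  1. ]
clock: 30.18
ee_pos: [0.586, -0.1618, 0.1101]
tcp_rot: [1.875, 1.568, -2.835]
force: [-5.1, -6.1, 1.4]
grip_width: 0.0233
drive [ 0.043  0.129 -6.086 -5.08 ]
30.375 th 0.043 r 0.1293 ft -6.23±0.19 fr -4.29 [-4.2 -6.5  1.9]
0.02 [-0.  -3.9] -1.7
-0.01 [-0.2 -7.8] -3.4
-0.04 [ -0.5 -11.7] -5.2
-0.07 [ -0.8 -15.6] -6.9
```

```bash
python3 -m inch '[[0,-3.9,0,-1.7,0.45],[0,-3.9,0,-1.7,0.45]]'; python3 f.py 3; python3 -m inch '[[-0.2,-3.9,0,-1.7,0.45],[-0.2,-3.9,0,-1.7,0.45]]'; python3 f.py 3; python3 -m inch '[[-0.3,-3.9,0,-1.8,0.45],[-0.3,-3.9,0,-1.8,0.45]]'; python3 f.py 3; python3 -m inch '[[-0.3,-3.9,0,-1.7,0.45],[-0.3,-3.9,0,-1.7,0.45]]'; python3 f.py 3
```

```text
clock: 30.62
ee_pos: [0.5862, -0.1658, 0.11]
tcp_rot: [1.908, 1.568, -2.832]
force: [-3.5, -6.2, 0.7]
grip_width: 0.0233
30.775 th 0.012 r 0.1296 ft -6.58±0.26 fr -3.92 [-3.9 -6.   1.3]
clock: 31.02
ee_pos: [0.5862, -0.1696, 0.1101]
tcp_rot: [1.973, 1.569, -2.797]
force: [-4.0, -5.5, 1.4]
grip_width: 0.0236
31.175 th -0.017 r 0.1297 ft -5.89±0.36 fr -3.10 [-3.5 -5.1  0.1]
clock: 31.42
ee_pos: [0.5861, -0.1735, 0.1101]
tcp_rot: [2.059, 1.569, -2.742]
force: [-2.7, -5.4, 0.7]
grip_width: 0.0234
31.575 th -0.047 r 0.1299 ft -5.99±0.33 fr -2.98 [-3.2 -5.2  0.8]
clock: 31.82
ee_pos: [0.5858, -0.1773, 0.11]
tcp_rot: [2.019, 1.569, -2.812]
force: [-3.6, -5.3, 1.1]
grip_width: 0.0232
31.975 th -0.076 r 0.1300 ft -6.14±0.45 fr -2.43 [-3.  -4.9  0.4]
```

```bash
python3 -c "
from h import *
table(-.07,[0,.05,.08,.11])"; python3 -m inch '[[0.7,9.1,0,4,0.45],[0.8,15.6,0,6.9,0.45],[0.7,19.5,0,8.6,0.45],[0.7,19.5,0,8.6,0.45]]'; python3 g.py; python3 f.py 5
```

```text
0.00 [0.7 9.1] 4.0
0.05 [ 0.8 15.6] 6.9
0.08 [ 0.8 19.5] 8.6
0.11 [ 0.6 23.4] 10.3
clock: 32.48
ee_pos: [0.586, -0.1578, 0.1101]
tcp_rot: [1.853, 1.568, -2.827]
force: [-4.7, -6.2, 1.4]
grip_width: 0.0235
drive [ 0.074  0.129 -6.086 -4.843]
32.725 th 0.074 r 0.1293 ft -5.61±0.16 fr -4.15 [-4.1 -5.4  1.1]
```

```bash
python3 -m inch '[[0.1,-5.2,0,-2.3,0.45],[0.1,-5.2,0,-2.3,0.45]]'; python3 f.py 3; python3 -m inch '[[0,-5.2,0,-2.3,0.45],[0,-5.2,0,-2.3,0.45]]'; python3 f.py 4
```

```text
clock: 32.98
ee_pos: [0.5863, -0.1633, 0.11]
tcp_rot: [1.948, 1.568, -2.774]
force: [-3.7, -6.5, 1.1]
grip_width: 0.023
33.125 th 0.032 r 0.1296 ft -6.88±0.13 fr -3.46 [-3.  -6.8  0.9]
clock: 33.38
ee_pos: [0.5863, -0.1685, 0.11]
tcp_rot: [1.959, 1.568, -2.803]
force: [-3.4, -5.7, 1.5]
grip_width: 0.0232
33.575 th -0.008 r 0.1298 ft -6.34±0.23 fr -3.33 [-3.1 -5.4  0.4]
```

```bash
python3 -c "
from h import *
table(-.01,[.05,.08,.11,.14])"; python3 -m inch '[[0.1,7.8,0,3.4,0.45],[0.1,11.7,0,5.2,0.45],[-0.1,15.6,0,6.9,0.45],[-0.1,15.6,0,6.9,0.45]]'; python3 g.py; python3 f.py 3;python3 -m inch '[[-0.2,3.9,0,1.7,0.45]]'; python3 g.py; python3 f.py 3; python3 -m inch '[[0.2,-3.9,0,-1.7,0.45],[0.2,-6,0,-2.8,0.45],[0.2,-6,0,-2.8,0.45]]'; python3 f.py 3
```

```text
0.05 [0.2 7.8] 3.4
0.08 [ 0.1 11.7] 5.2
0.11 [-0.1 15.6] 6.9
0.14 [-0.4 19.5] 8.6
clock: 34.08
ee_pos: [0.5857, -0.1527, 0.11]
tcp_rot: [1.799, 1.567, -2.842]
force: [-2.9, -6.6, 0.9]
grip_width: 0.0235
drive [ 0.113  0.129 -6.376 -3.358]
34.225 th 0.112 r 0.1294 ft -6.19±0.38 fr -4.39 [-4.3 -5.6  1.5]
clock: 34.35
ee_pos: [0.5853, -0.1494, 0.11]
tcp_rot: [1.843, 1.567, -2.768]
force: [-4.8, -8.1, 1.7]
grip_width: 0.0236
drive [ 0.139  0.129 -7.607 -5.556]
34.5 th 0.142 r 0.1294 ft -6.41±0.11 fr -5.03 [-3.6 -7.   0.4]
clock: 34.88
ee_pos: [0.5869, -0.1541, 0.11]
tcp_rot: [1.583, 1.57, -3.077]
force: [-2.5, -4.1, -0.1]
grip_width: 0.0236
35.025 th 0.103 r 0.1305 ft -4.49±0.33 fr -2.19 [-1.6 -5.3 -0.8]
```

```bash
python3 -m inch '[[0.1,-3.9,0,-1.7,0.45],[0.1,-3.9,0,-1.7,0.45]]'; python3 f.py 3;python3 -m inch '[[0,-3.9,0,-1.7,0.45],[0,-3.9,0,-1.7,0.45]]'; python3 f.py 3
```

```text
clock: 35.28
ee_pos: [0.5882, -0.1575, 0.1105]
tcp_rot: [-1.445, 1.569, 0.149]
force: [1.5, -2.0, -2.0]
grip_width: 0.0237
35.425 th 0.076 r 0.1315 ft -2.18±0.18 fr -0.15 [ 0.5 -2.2 -2.3]
clock: 35.67
ee_pos: [0.5876, -0.1615, 0.1105]
tcp_rot: [-1.151, 1.57, 0.413]
force: [-0.1, 0.6, 0.6]
grip_width: 0.0234
35.825 th 0.046 r 0.1308 ft -0.50±0.13 fr 0.56 [ 0.3 -0.6 -0.1]
```

```bash
python3 -c "
from h import *
table(.035,[-.115,-.265,-.415,-.565,-.71]);table(-.71,[-.76])"
```

```text
-0.12 [ -1.6 -19.4] -8.6
-0.27 [ -6.1 -38.4] -17.2
-0.41 [-13.4 -56.4] -25.8
-0.56 [-23.3 -73.2] -34.4
-0.71 [-35.2 -87.8] -42.7
-0.76 [-4.6 -4.6] -2.9
```

```bash
python3 -m inch '[[-1.6,-19.4,0,-8.6,0.45],[-6.1,-38.4,0,-17.2,0.45],[-13.4,-56.4,0,-25.8,0.45],[-23.3,-73.2,0,-34.4,0.45],[-35.2,-87.8,0,-42.7,0.45]]'; python3 -m inch '[[-4.6,-4.6,0,-2.9,0.45],[-4.6,-4.6,0,-2.9,0.45],[-4.6,-4.6,0,-2.9,0],[-4.6,-4.6,0,-2.9,0],[-4.6,-4.6,40,-2.9,0]]';python3 -m inch '[[0,0,40,0,0],[-30,-50,50,0,0],[-60,-100,50,0,0],[-90,-150,50,0,0],[-90,-150,50,0,0]]'
python3 - <<'E'
from h import *
import cv2
p,d=viewer.snapshot("top");cv2.imwrite("pics/top15.png",p[:,:,::-1])
c=p[165:250,240:365]
cv2.imwrite("pics/top15c.png",cv2.resize(c[:,:,::-1],None,fx=6.4,fy=6.4,interpolation=cv2.INTER_CUBIC))
p,d=viewer.snapshot("scene");cv2.imwrite("pics/scene15.png",p[:,:,::-1])
P=lambda y,x,z:np.array([*(A+x*np.array([.999,-.0437])+y*np.array([.0437,.999])),z])
def prof(img,z,ys,xs):
    t=cv2.imread(img).astype(np.float32)
    M_=np.array([[proj("top",P(y,x,z)) for y in ys] for x in xs],np.float32)
    return cv2.remap(t,M_[...,0],M_[...,1],cv2.INTER_CUBIC).mean(0)
ys=np.arange(.08,.16,.0025);xs=np.linspace(-.018,.018,13)
a=prof("pics/top0.png",.07,ys-.03,xs)[:,2];b=prof("pics/top13.png",.07,ys,xs)[:,2];c=prof("pics/top15.png",.07,ys,xs)[:,2]
for y,u,v,w in zip(ys,a,b,c):print("%.4f"%y,u.round(0),v.round(0),w.round(0))
E
```

```text
clock: 36.45
ee_pos: [0.5525, -0.2498, 0.1104]
tcp_rot: [-0.879, 1.569, -0.065]
force: [1.0, 0.6, 1.1]
grip_width: 0.0233
clock: 37.08
ee_pos: [0.5455, -0.253, 0.1473]
tcp_rot: [2.099, 1.562, 2.868]
force: [1.6, 0.3, 1.5]
grip_width: 0.0425
clock: 37.7
ee_pos: [0.4555, -0.4066, 0.2001]
tcp_rot: [2.437, 1.57, -3.083]
force: [0.2, 0.1, 0.7]
grip_width: 0.0425
0.0800 131.0 118.0 119.0
0.0825 125.0 121.0 121.0
0.0850 122.0 124.0 124.0
0.0875 123.0 125.0 127.0
0.0900 125.0 127.0 127.0
0.0925 127.0 129.0 128.0
0.0950 128.0 129.0 128.0
0.0975 129.0 127.0 126.0
0.1000 128.0 121.0 121.0
0.1025 125.0 113.0 113.0
0.1050 117.0 112.0 112.0
0.1075 110.0 118.0 119.0
0.1100 112.0 126.0 125.0
0.1125 120.0 130.0 129.0
0.1150 128.0 133.0 133.0
0.1175 129.0 134.0 135.0
0.1200 127.0 134.0 135.0
0.1225 126.0 137.0 138.0
0.1250 127.0 149.0 149.0
0.1275 130.0 166.0 165.0
0.1300 129.0 179.0 179.0
0.1325 134.0 187.0 188.0
0.1350 150.0 189.0 190.0
0.1375 171.0 190.0 191.0
0.1400 184.0 195.0 195.0
0.1425 190.0 201.0 201.0
0.1450 186.0 203.0 202.0
0.1475 178.0 196.0 196.0
0.1500 178.0 185.0 184.0
0.1525 188.0 171.0 171.0
0.1550 204.0 160.0 160.0
0.1575 214.0 157.0 157.0
```

View pics/top15c.png

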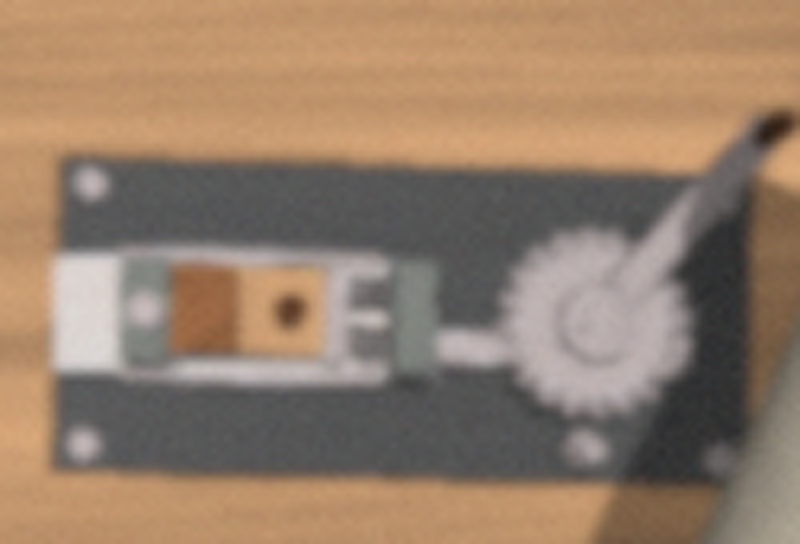

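View pics/scene15.png

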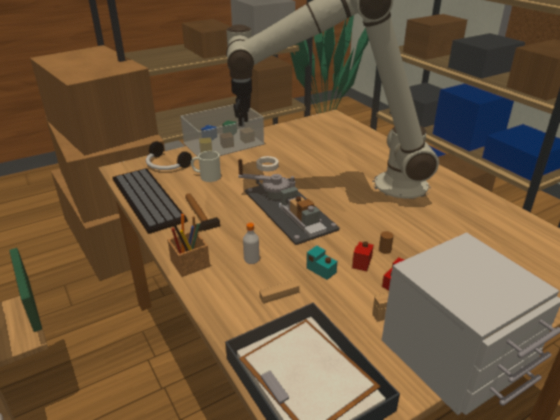

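Run:
```python
import cv2,numpy as np
for n,(y0,y1,x0,x1) in (("scene",(165,245,235,345)),("top",(165,250,240,365))):
    a=cv2.imread(f"pics/{n}13.png")[y0:y1,x0:x1];b=cv2.imread(f"pics/{n}15.png")[y0:y1,x0:x1]
    c=cv2.imread(f"pics/{n}0.png")[y0:y1,x0:x1]
    d=np.clip(cv2.absdiff(a,b).astype(int)*4,0,255).astype(np.uint8)
    cv2.imwrite(f"pics/diff_{n}.png",cv2.resize(np.hstack([b,d]),None,fx=3.2,fy=3.2,interpolation=cv2.INTER_CUBIC))
```

```text
(no output)
```

View pics/diff_scene.png

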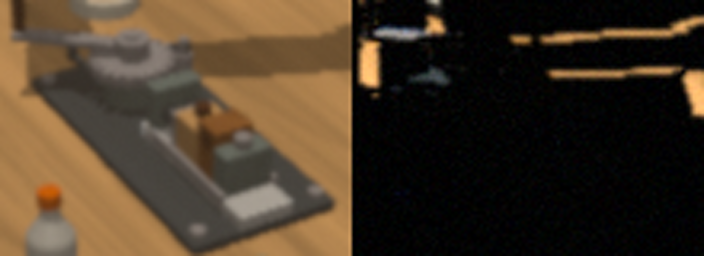

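View pics/diff_top.png

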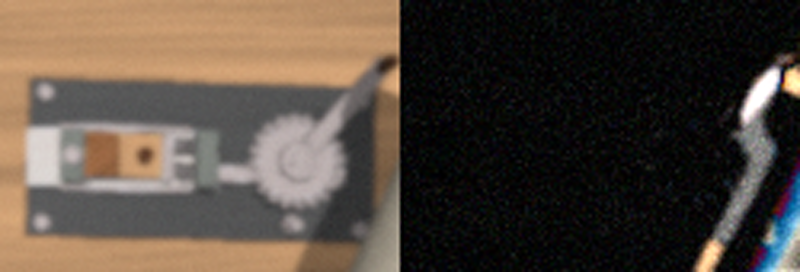

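```bash
cat > car.py <<'E'
from h import *
import cv2
P=lambda y,x,z:np.array([*(A+x*np.array([.999,-.0437])+y*np.array([.0437,.999])),z])
T=cv2.imread("pics/scene13.png").astype(np.float32)
def grid(s):  # points on carriage top region, shifted by s (m) along press y
    return np.array([[proj("scene",P(y+s,x,.085)) for y in np.arange(.078,.108,.002)] for x in np.arange(-.026,.027,.003)],np.float32)
G0=cv2.remap(T,*np.split(grid(0),2,-1),cv2.INTER_CUBIC)
def shift(img,lo=-.03,hi=.012):
    I=img.astype(np.float32);ss=np.arange(lo,hi,.0005);e=[]
    for s in ss:
        g=cv2.remap(I,*np.split(grid(s),2,-1),cv2.INTER_CUBIC)
        a=g-g.mean((0,1));b=G0-G0.mean((0,1));e.append((a*b).sum()/np.sqrt((a*a).sum()*(b*b).sum()))
    e=np.array(e);i=int(np.clip(np.argmax(e),1,len(e)-2));k=np.polyfit([-1,0,1],e[i-1:i+2],2)
    return (ss[i]-k[1]/2/k[0]*.0005)*1000,e[i]
E
python3 - <<'E'
from car import *
for n in("scene0","scene13","scene15"):print(n,shift(cv2.imread(f"pics/{n}.png"),-.035))
x=cv2.imread("pics/scene12c.png");y=cv2.imread("pics/scene13.png");y[165:245,235:345]=cv2.resize(x,(110,80),interpolation=cv2.INTER_AREA)
print("12",shift(y))
for i,(f) in enumerate(("scene10c","scene11c","scene14c")):
    x=cv2.imread(f"pics/{f}.png");y=cv2.imread("pics/scene13.png");y[130:240,215:345]=cv2.resize(x,(130,110),interpolation=cv2.INTER_AREA);print(f,shift(y))
E
```

```text
scene0 (np.float64(7.025724864606002), np.float32(0.33434483))
scene13 (np.float64(0.007969082532368362), np.float32(1.0))
scene15 (np.float64(0.1449563345405418), np.float32(0.93531865))
12 (np.float64(0.8487344062171169), np.float32(0.9450507))
scene10c (np.float64(-5.299457808357625), np.float32(0.7226205))
scene11c (np.float64(-3.9177573507030803), np.float32(0.5402174))
scene14c (np.float64(0.29593461860860065), np.float32(0.5047406))
```

```bash
cat > f.py <<'E'
from car import *
from plant import sense
import sys
L=[];C=[]
for i in range(int(sys.argv[1])):
    p,_=viewer.snapshot("scene");s=sense();L.append(lev(s));C.append(shift(p[:,:,::-1]) )
L=np.array(L);C=np.array(C);cv2.imwrite("pics/last_%d.png"%int(s["clock"]*1000),p[:,:,::-1])
print(round(s["clock"],2),"th %.3f r %.4f ft %.2f±%.2f fr %.2f"%(L[:,0].mean(),L[:,1].mean(),L[:,2].mean(),L[:,2].std()/len(L)**.5,L[:,3].mean()),"carriage mm %.2f corr %.2f"%tuple(C.mean(0)))
E
python3 -m inch '[[30,50,0,0,0],[60,100,0,0,0],[90,150,0,0,0],[90,150,0,0,0]]'; python3 -m inch '[[0,0,-40,0,0],[0,0,-75,0,0],[0,0,-90,0,0],[0,0,-90,0,0.45],[0,0,-90,0,0.45]]'; python3 f.py 1
python3 -c "
from h import *
table(-.76,[-.6,-.45,-.32]);print();table(-.32,[-.26,-.20,-.15,-.10,-.05,0,.05,.1,.15])"
```

```text
clock: 38.3
ee_pos: [0.5502, -0.2491, 0.2004]
tcp_rot: [-0.496, 1.57, 0.281]
force: [0.2, 0.0, -0.2]
grip_width: 0.0429
clock: 38.92
ee_pos: [0.5486, -0.2543, 0.1119]
tcp_rot: [-1.124, 1.568, -0.355]
force: [-0.2, 0.9, -0.0]
grip_width: 0.0232
38.98 th -0.745 r 0.1305 ft -0.21±0.00 fr -0.38 carriage mm 0.76 corr 0.49
-0.60 [13.8 15.6] 9.2
-0.45 [24.2 32. ] 17.8
-0.32 [31.3 47.3] 25.2

-0.26 [2.6 7.4] 3.4
-0.20 [ 4.7 14.9] 6.9
-0.15 [ 6.1 21.2] 9.7
-0.10 [ 7.2 27.6] 12.6
-0.05 [ 7.9 34.1] 15.5
0.00 [ 8.4 40.6] 18.3
0.05 [ 8.5 47.1] 21.2
0.10 [ 8.3 53.6] 24.1
0.15 [ 7.8 60. ] 26.9
```

```bash
python3 -m inch '[[13.8,15.6,0,9.2,0.45],[24.2,32,0,17.8,0.45],[31.3,47.3,0,25.2,0.45],[31.3,47.3,0,25.2,0.45]]'; python3 f.py 2; python3 -m inch '[[2.6,7.4,0,3.4,0.45],[4.7,14.9,0,6.9,0.45],[4.7,14.9,0,6.9,0.45]]';python3 f.py 2; python3 -m inch '[[1.4,6.3,0,2.8,0.45],[2.5,12.7,0,5.7,0.45],[2.5,12.7,0,5.7,0.45]]';python3 f.py 2
```

```text
clock: 39.48
ee_pos: [0.5796, -0.2066, 0.1118]
tcp_rot: [-1.679, 1.569, -0.471]
force: [-0.1, -2.8, 1.0]
grip_width: 0.0234
39.58 th -0.312 r 0.1308 ft -1.49±0.19 fr 0.20 carriage mm 3.84 corr 0.47
clock: 39.95
ee_pos: [0.5832, -0.193, 0.1112]
tcp_rot: [-2.595, 1.57, -1.269]
force: [-1.8, -3.7, 2.1]
grip_width: 0.0236
40.05 th -0.199 r 0.1304 ft -5.53±0.36 fr -0.90 carriage mm 5.19 corr 0.47
clock: 40.42
ee_pos: [0.5856, -0.1799, 0.1107]
tcp_rot: [2.714, 1.57, -2.143]
force: [-2.6, -4.0, 3.7]
grip_width: 0.0235
40.52 th -0.097 r 0.1303 ft -4.20±0.06 fr -1.89 carriage mm -3.92 corr 0.76
```

Run:
```python
import cv2,glob
f=sorted(glob.glob("pics/last_*.png"));print(f)
im=cv2.hconcat([cv2.resize(cv2.imread(g)[168:215,262:325],None,fx=6,fy=6,interpolation=cv2.INTER_CUBIC) for g in ("pics/scene13.png",f[-1])])
cv2.imwrite("pics/cmp1.png",im)
```

```text
['pics/last_38975.png', 'pics/last_39575.png', 'pics/last_40050.png', 'pics/last_40525.png']
```

View pics/cmp1.png

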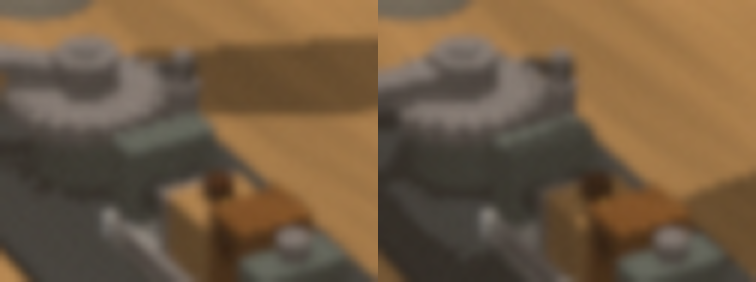

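```bash
python3 -m inch '[[0.7,6.5,0,2.9,0.45],[1.2,13,0,5.7,0.45],[1.2,13,0,5.7,0.45]]'; python3 f.py 2; python3 -m inch '[[0.1,6.5,0,2.9,0.45],[-0.1,13,0,5.8,0.45],[-0.1,13,0,5.8,0.45]]';python3 f.py 2
cat > topc.py <<'E'
from car import *
from plant import sense
import sys
p,_=viewer.snapshot("top");s=sense();n="pics/t_%d.png"%int(s["clock"]*1000);cv2.imwrite(n,p[:,:,::-1])
a=cv2.imread("pics/top13.png")[180:250,265:350];b=p[180:250,265:350,::-1]
cv2.imwrite("pics/tcmp.png",cv2.resize(np.vstack([a,b]),None,fx=4.2*1,fy=4.2,interpolation=cv2.INTER_CUBIC))
print(n)
E
python3 topc.py
```

```text
clock: 40.9
ee_pos: [0.5865, -0.1671, 0.1106]
tcp_rot: [2.23, 1.569, -2.527]
force: [-2.4, -5.8, 3.2]
grip_width: 0.0235
41.0 th 0.002 r 0.1299 ft -5.57±0.33 fr -2.03 carriage mm 1.22 corr 0.86
clock: 41.38
ee_pos: [0.5861, -0.1543, 0.1105]
tcp_rot: [2.021, 1.569, -2.635]
force: [-3.9, -5.6, 2.1]
grip_width: 0.0235
41.48 th 0.100 r 0.1297 ft -6.31±0.05 fr -3.59 carriage mm 5.67 corr 0.86
pics/t_41525.png
```

View pics/tcmp.png

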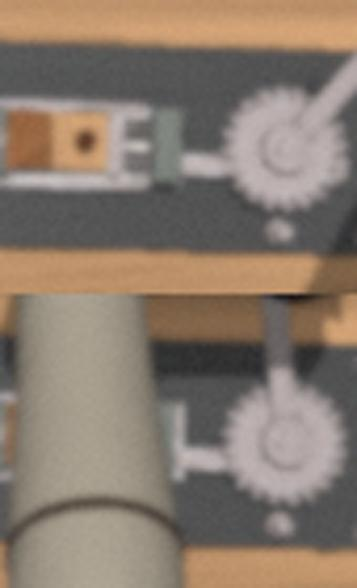

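Run:
```python
import cv2,numpy as np
a=cv2.imread("pics/top13.png")[195:235,290:350];b=cv2.imread("pics/t_41525.png")[195:235,290:350]
c=cv2.imread("pics/top0.png")[195:235,290:350]
cv2.imwrite("pics/tcmp2.png",cv2.resize(np.hstack([a,b]),None,fx=6.6,fy=6.6,interpolation=cv2.INTER_CUBIC))
```

```text
(no output)
```

View pics/tcmp2.png

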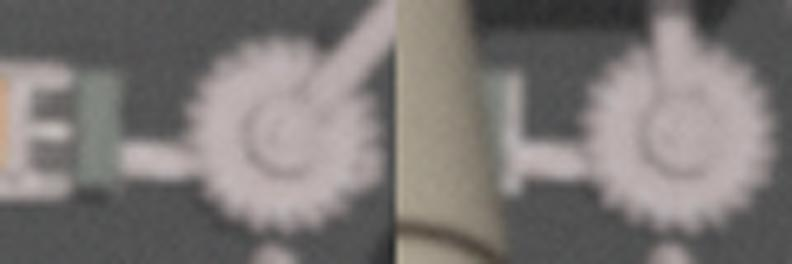

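```bash
python3 -m inch '[[-0.5,5.2,0,2.3,0.45],[-1.1,10.4,0,4.6,0.45],[-1.1,10.4,0,4.6,0.45]]';python3 f.py 2; python3 -m inch '[[1.1,-10.4,0,-4.6,0.45],[1.1,-10.4,0,-4.6,0.45]]';python3 f.py 2;  python3 -m inch '[[0,-6.5,0,-2.9,0.45],[0,-6.5,0,-2.9,0.45]]';python3 f.py 2
```

```text
clock: 41.9
ee_pos: [0.5848, -0.1443, 0.1104]
tcp_rot: [1.987, 1.568, -2.589]
force: [-3.4, -8.0, 2.6]
grip_width: 0.0237
42.0 th 0.178 r 0.1293 ft -6.58±0.16 fr -3.63 carriage mm 6.67 corr 0.85
clock: 42.25
ee_pos: [0.5862, -0.1554, 0.1104]
tcp_rot: [2.25, 1.568, -2.407]
force: [-2.4, -7.6, 1.8]
grip_width: 0.0235
42.35 th 0.094 r 0.1297 ft -8.58±0.54 fr -3.48 carriage mm 5.20 corr 0.86
clock: 42.6
ee_pos: [0.5866, -0.1615, 0.1104]
tcp_rot: [2.625, 1.569, -2.083]
force: [-3.4, -7.3, 1.6]
grip_width: 0.0238
42.7 th 0.046 r 0.1299 ft -7.51±0.15 fr -2.17 carriage mm 4.20 corr 0.83
```

```bash
python3 -m inch '[[-0.2,-6.5,0,-2.8,0.45],[-0.2,-6.5,0,-2.8,0.45]]';python3 f.py 2;  python3 -m inch '[[-0.4,-6.5,0,-2.9,0.45],[-0.4,-6.5,0,-2.9,0.45]]';python3 f.py 2
```

```text
clock: 42.95
ee_pos: [0.5868, -0.167, 0.1103]
tcp_rot: [-2.265, 1.57, -0.737]
force: [-1.5, -4.3, 1.5]
grip_width: 0.0233
43.05 th 0.006 r 0.1302 ft -4.76±0.25 fr -1.24 carriage mm 1.00 corr 0.87
clock: 43.3
ee_pos: [0.5869, -0.1718, 0.1099]
tcp_rot: [-0.456, 1.569, 1.024]
force: [0.4, -0.1, -0.1]
grip_width: 0.0235
43.4 th -0.033 r 0.1305 ft 0.20±0.01 fr 0.08 carriage mm -1.32 corr 0.85
```

```bash
python3 topc.py
python3 - <<'E'
import cv2,numpy as np,glob
g=sorted(glob.glob("pics/t_4*.png"))
L=[cv2.imread(f)[195:235,290:350] for f in ["pics/top13.png"]+g]
cv2.imwrite("pics/tcmp2.png",cv2.resize(np.hstack(L),None,fx=4.4,fy=4.4,interpolation=cv2.INTER_CUBIC))
f=sorted(glob.glob("pics/last_4*.png"));print(f)
L=[cv2.imread(q)[175:205,270:310] for q in ["pics/scene13.png"]+f[-6:]]
cv2.imwrite("pics/scmp2.png",np.vstack([cv2.resize(np.hstack(L[:4]),None,fx=4.8,fy=4.8,interpolation=cv2.INTER_CUBIC),cv2.resize(np.hstack(L[3:]),None,fx=4.8,fy=4.8,interpolation=cv2.INTER_CUBIC)]))
E
```

```text
pics/t_43450.png
['pics/last_40050.png', 'pics/last_40525.png', 'pics/last_41000.png', 'pics/last_41475.png', 'pics/last_42000.png', 'pics/last_42350.png', 'pics/last_42700.png', 'pics/last_43050.png', 'pics/last_43400.png']
```

View pics/tcmp2.png

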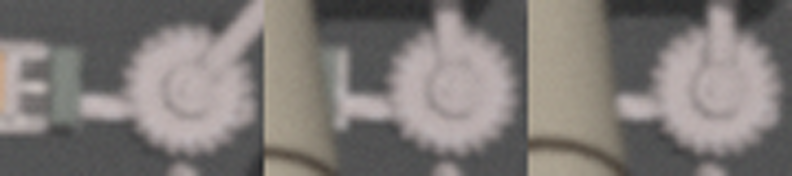

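View pics/scmp2.png

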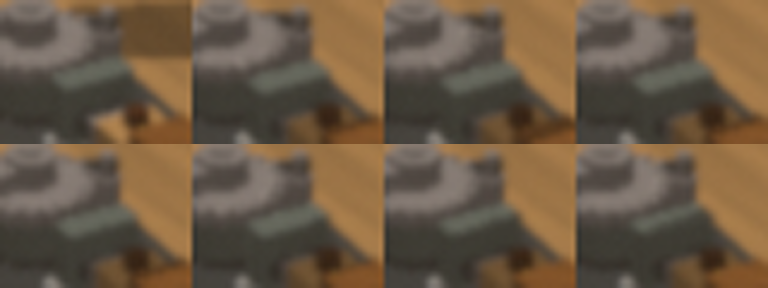

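```bash
python3 - <<'E'
from car import *
import glob
print("px per 4.4mm",proj("scene",P(.0974,0,.085))-proj("scene",P(.093,0,.085)))
# vertical-ish profile along press y across front top edge of carriage (x near -0.02..0.02), print brightness
ys=np.arange(.075,.125,.003)
for f in ["pics/scene13.png","pics/scene15.png"]+sorted(glob.glob("pics/last_4*.png")):
    I=cv2.imread(f).astype(np.float32)
    m=np.array([[proj("scene",P(y,x,.085)) for y in ys] for x in np.linspace(-.022,-.004,7)],np.float32)
    g=cv2.remap(I,*np.split(m,2,-1),cv2.INTER_CUBIC).mean(0)
    G=g[:,1]
    print(f[-14:],G.round(0).astype(int))
E
tail -3 /dev/null; ls pics | head -0
python3 - <<'E'
import cv2,numpy as np,glob
fs=["pics/scene13.png","pics/last_42000.png","pics/last_42700.png","pics/last_43400.png"]
L=[cv2.resize(cv2.imread(f)[178:203,276:306],None,fx=12,fy=12,interpolation=cv2.INTER_CUBIC) for f in fs]
cv2.imwrite("pics/scmp3.png",np.vstack([np.hstack(L[:2]),np.hstack(L[2:])]))
E
```

```text
px per 4.4mm [0.64139386 0.5779865 ]
cs/scene13.png [ 74  78  85  92  98 101 102 103 100  94  86  78  73  71  70  71  71]
cs/scene15.png [ 74  79  86  92  98 101 102 102  99  93  85  78  73  71  71  71  71]
last_40050.png [70 69 68 68 69 69 69 69 69 68 67 67 67 68 69 70 70]
last_40525.png [72 73 78 83 86 84 79 74 70 68 68 67 66 67 68 69 69]
last_41000.png [ 71  72  76  83  91  97 101 100  95  88  79  73  68  67  67  68  69]
last_41475.png [ 72  71  74  80  89  96 101 103 104 103  99  93  85  77  71  69  69]
last_42000.png [ 71  71  73  77  84  92  98 101 103 103 101  95  87  79  73  70  70]
last_42350.png [ 72  72  74  80  89  96 101 103 104 103  99  92  84  77  71  69  69]
last_42700.png [ 71  71  75  81  90  97 101 103 103 100  94  85  77  71  68  68  69]
last_43050.png [ 71  72  76  82  91  97 101 101  96  88  80  72  67  66  67  68  69]
last_43400.png [71 71 76 83 91 95 95 89 81 74 69 67 66 66 67 68 69]
```

View pics/scmp3.png

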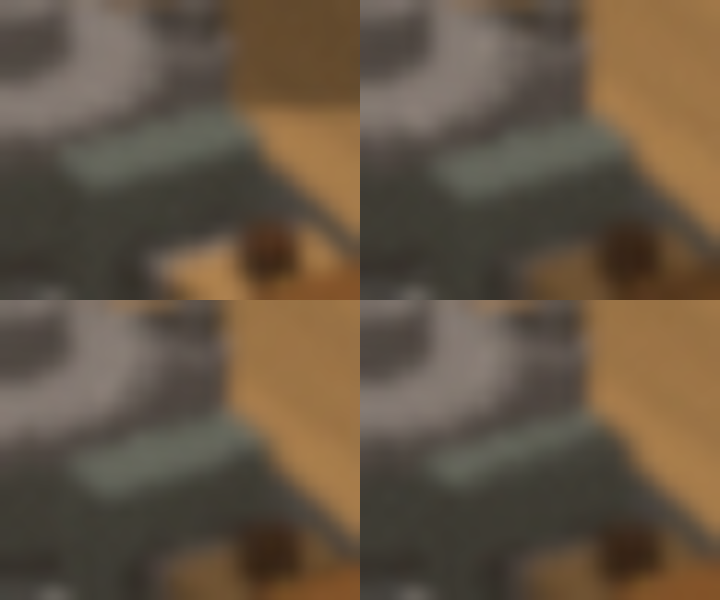

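```bash
cat > rear.py <<'E'
from car import *
from plant import sense
p,_=viewer.snapshot("scene");s=sense();I=p[:,:,::-1].astype(np.float32);cv2.imwrite("pics/last_%d.png"%int(s["clock"]*1000),I)
ys=np.arange(.072,.125,.003)
m=np.array([[proj("scene",P(y,x,.085)) for y in ys] for x in np.linspace(-.022,-.004,7)],np.float32)
g=cv2.remap(I,*np.split(m,2,-1),cv2.INTER_CUBIC).mean(0)
print(round(s["clock"],2),np.round(lev(s),3),g[:,1].round(0).astype(int))
E
python3 -c "
from h import *
table(-.04,[-.12,-.2,-.3,-.4])"
python3 -m inch '[[-1,-10.3,0,-4.6,0.45],[-1,-10.3,0,-4.6,0.45]]'; python3 rear.py; python3 -m inch '[[-1.7,-10.2,0,-4.6,0.45],[-1.7,-10.2,0,-4.6,0.45]]'; python3 rear.py
```

```text
-0.12 [ -1.3 -10.3] -4.6
-0.20 [ -3.4 -20.5] -9.2
-0.30 [ -7.1 -32.9] -14.9
-0.40 [-12.1 -44.9] -20.6
clock: 43.7
ee_pos: [0.5856, -0.1827, 0.1102]
tcp_rot: [-0.386, 1.57, 1.013]
force: [-0.5, -0.2, 0.7]
grip_width: 0.0235
43.75 [-0.117  0.131  0.053 -0.392] [73 71 71 72 74 74 73 71 70 69 68 68 67 65 66 67 68 69]
clock: 44.0
ee_pos: [0.5838, -0.193, 0.1103]
tcp_rot: [-0.39, 1.571, 0.93]
force: [0.1, -0.8, -0.2]
grip_width: 0.0235
44.05 [-0.196  0.131 -0.007 -0.052] [72 70 69 69 68 69 69 69 69 69 69 68 67 66 66 66 67 69][ WARN:0@3.571] global loadsave.cpp:1063 imwrite_ Unsupported depth image for selected encoder is fallbacked to CV_8U.
[ WARN:0@3.062] global loadsave.cpp:1063 imwrite_ Unsupported depth image for selected encoder is fallbacked to CV_8U.
```

```bash
python3 -c "
from h import *
table(-.2,[-.35,-.5,-.62,-.70,-.76])"
```

```text
-0.35 [ -6.1 -18.5] -8.6
-0.50 [-14.9 -35.9] -17.2
-0.62 [-23.8 -48.7] -24.1
-0.70 [-30.5 -56.6] -28.6
-0.76 [-35.9 -62.2] -32.1
```

```bash
python3 -m inch '[[-6.1,-18.5,0,-8.6,0.45],[-14.9,-35.9,0,-17.2,0.45],[-23.8,-48.7,0,-24.1,0.45],[-30.5,-56.6,0,-28.6,0.45],[-35.9,-62.2,0,-32.1,0.45]]'; python3 -m inch '[[0,0,0,0,0.45],[0,0,0,0,0],[0,0,0,0,0],[0,0,40,0,0],[0,0,85,0,0]]';python3 -m inch '[[-30,-50,5,0,0],[-60,-100,5,0,0],[-90,-150,5,0,0],[-90,-150,5,0,0]]'
python3 - <<'E'
from car import *
p,d=viewer.snapshot("top");cv2.imwrite("pics/top16.png",p[:,:,::-1])
p,d=viewer.snapshot("scene");cv2.imwrite("pics/scene16.png",p[:,:,::-1])
def prof(img,z,ys,xs):
    t=cv2.imread(img).astype(np.float32)
    M_=np.array([[proj("top",P(y,x,z)) for y in ys] for x in xs],np.float32)
    return cv2.remap(t,M_[...,0],M_[...,1],cv2.INTER_CUBIC).mean(0)
ys=np.arange(.07,.14,.0025);xs=np.linspace(-.018,.018,13)
b=prof("pics/top13.png",.07,ys,xs)[:,2];c=prof("pics/top16.png",.07,ys,xs)[:,2]
print(b.round(0));print(c.round(0))
a=cv2.imread("pics/top13.png")[195:235,255:355];b=cv2.imread("pics/top16.png")[195:235,255:355]
cv2.imwrite("pics/tcmp4.png",cv2.resize(np.vstack([a,b]),None,fx=6.6,fy=6.6,interpolation=cv2.INTER_CUBIC))
E
```

```text
clock: 44.68
ee_pos: [0.5483, -0.2552, 0.1105]
tcp_rot: [-0.854, 1.57, -0.096]
force: [0.7, -0.3, -0.5]
grip_width: 0.0232
clock: 45.3
ee_pos: [0.5476, -0.2549, 0.1954]
tcp_rot: [2.217, 1.568, 2.976]
force: [0.8, -0.2, 0.3]
grip_width: 0.0425
clock: 45.8
ee_pos: [0.4558, -0.4079, 0.2001]
tcp_rot: [2.369, 1.57, 3.122]
force: [1.3, -0.4, 0.2]
grip_width: 0.0426
[123. 122. 120. 118. 118. 121. 124. 125. 127. 129. 129. 127. 121. 113.
 112. 118. 126. 130. 133. 134. 134. 137. 149. 166. 179. 187. 189. 190.
 195.]
[122. 122. 127. 141. 158. 164. 154. 139. 130. 127. 128. 128. 129. 126.
 117. 108. 104. 112. 124. 131. 133. 137. 149. 164. 178. 186. 188. 189.
 194.]
```

View pics/tcmp4.png

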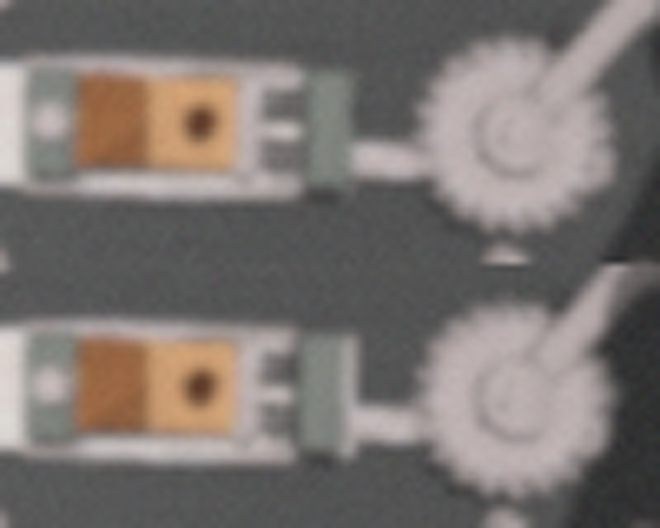

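Run:
```python
import cv2
a=cv2.imread("pics/top16.png");cv2.imwrite("pics/top16h.png",cv2.resize(a[165:250,240:385],None,fx=5.5,fy=5.5,interpolation=cv2.INTER_CUBIC))
```

```text
(no output)
```

View pics/top16h.png

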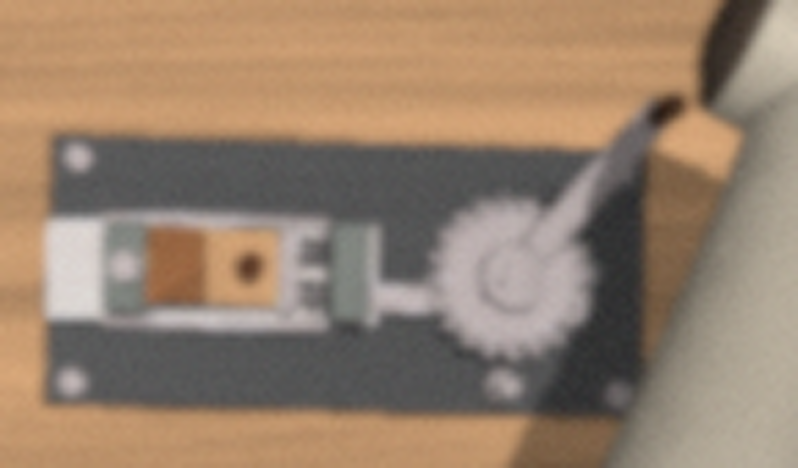

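View pics/scene16.png

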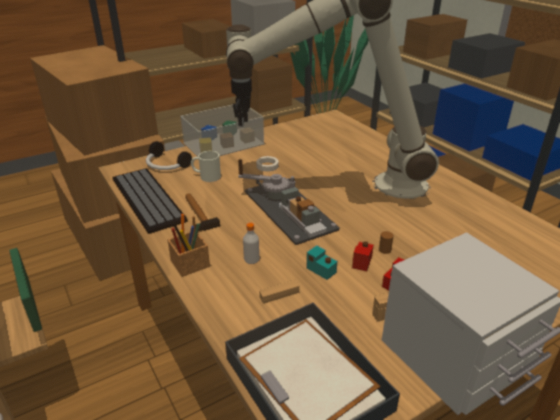

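Run:
```python
from h import *
from plant import sense,arm
p=plane("top",(361.8,183.3),.144)[:2]-A;th=np.arctan2(p[1],p[0])+.0437
print("lever",th,np.hypot(*p),sense()["clock"])
if th<-.65: print(arm.close_job())
```

```text
lever -0.6915248912737516 0.13020672647768297 45.9
the job is handed in; nothing more can be done
None
```

I placed the brown and tan engine upright on the bed with its cab toward the heel and let go. I then pumped the lever four times until the engine was pinched, swung the lever back to rest and handed the job in at 45.9 s of the 72 s allowed. The red and turquoise look-alikes were not touched.

Last checks, from the camera images:
- **Engine:** it sits square between the rails, hard against the heel.
- **Clamp force:** about 60 N. The jaw had advanced about 30.8 mm (7 notches) and the pad only about 20.8 mm, which leaves about 10 mm of spring compression at 6 N/mm.
- **Lever:** at about -0.69 rad, below the -0.60 limit.
- **Robot and bystanders:** the gripper is clear of everything, and no bystander looked moved in the last scene picture. I judged that by eye, without measuring their positions.

Two things disagreed with these checks:
- **Third pump:** it gained nothing. The push at the handle faded as if a notch had clicked, but the pictures showed no jaw movement, so I did a fourth pump, which gained the notch.
- **Handle push:** held still while driving, it suggested 60 to 70 N, and up to about 73 N at the top of the last stroke. While backing off it read higher, about 83 N near where the jaw locked and once up to 95 N. I trusted the pictures.

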